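# Open the evaporator's float box

## Task

Open the float box for cleaning: its lid is held by a T-handled retaining pin that goes down through the lid's hasp tongue into the staple barrel on the front; turn it and feel for the angle, to the left or right, at which the pin comes free, without wrenching it, draw it out and leave it standing or leaning in the metal cup. Then lift the lid off by its handle and set it down gently, right way up, in the middle of the black rubber mat. Leave the cup upright and every other thing where it is.

Things in the scene. Friction and masses are not known exactly. Their poses are not given: they have to be found in the camera images.
- float_box: Fixed open stainless box, 160 (x) x 180 (y) x 85 mm high, walls 4; origin at the centre of its underside, z up, x from its front (where the pin is) to its back. It stands left or right of the middle, the mat on the other side.
- staple_mouth (a point): Centre of the mouth of the square staple barrel on the box's front, level with the box rim (85 mm up), 104 mm in front of the box's origin; 44 x 44 outside, 36 x 36 inside. Inside, out of sight, sits a stiff keeper 12 thick with a slot 10.5 wide for the pin's cross bar; how the slot is turned differs each time.
- pin_grip (a point): Centre of the pin's T-handle, a flat bar 40 mm long (this point's y axis), 9 thick (x), 22 high (z, up the pin). Loose steel pin, 60 to 120 g, 86 long, foot 75 below this point, with 1.5 to 2 mm of sideways play. At the start this point is 118 above the bench. The pin is clear of lid and barrel after rising 48.
- pin_flange (a point): Centre of the underside of the pin's flange disc, 44 mm dia, 4 thick, 29 below the handle's centre; it lies on the lid's tongue at the start. Between it and the handle a 10 dia stem; below it a 7 dia shaft. A light pull is enough to feel if the pin is locked: past 4 mm of rise it meets a spring of 2.5 N/mm (6 N at 6.5), at 9 a hard stop; over 60 N is wrenching.
- pin_crossbar (a point): Centre of the cross bar near the pin's foot, 28 mm long, 5 wide, 6 high, parallel to the T-handle, 68 below its centre; locked under the keeper at the start. Turned 0.4 to 1.57 rad from the start, left or right (felt, not seen), it lines up with the slot, within about 0.2 rad, and the pin rises freely past 9. Half turns are alike.
- lid_grip (a point): Centre of the lid's handle, a bar 96 mm long (y), 12 thick (x), 14 high, on two posts with a clear gap of 70, 27 clear beneath. Loose steel lid, 0.3 to 0.6 kg; plate 166 (x) x 186 (y) x 4, its underside 38 below this point (on the box rim at the start). Lips 8 deep under the plate, 3 play in the box. On the mat this point is 46 above the mat's top.
- lid_tongue (a point): Centre of the 33 mm square hole in the hasp tongue that juts from the lid's front at plate level (underside), 104 in front (-x) of the handle; the tongue is 52 wide, 4 thick and ends 130 in front of the handle.
- mat: Fixed black rubber mat, 240 x 240 x 6 mm thick; origin at the centre of its underside, on the bench.
- cup_rim (a point): Centre of the mouth of the plain metal cup, 70 mm above the bench (the cup's height); mouth 84 dia outside, wall 3, floor about 5 thick and somewhat narrower. Loose, 0.3 kg, z up. Stands between box and mat, nearer the robot.
- syrup_bottle: Bystander: amber glass bottle, 54 dia x 130 high, stands between float box and mat (mm). Leave it be.
- jar: Bystander: glass jar with metal lid, 68 dia x 80 high, at the far side (mm). Leave it be.
- jug_left: Bystander: white plastic jug, 90 x 130 x 200 high, at the left (mm). Leave it be.
- jug_right: Bystander: white plastic jug, 90 x 130 x 200 high, at the right (mm). Leave it be.
- wrench: Bystander: wrench lying on the bench near the robot (mm). Leave it be.
- skimmer: Bystander: flat skimmer with a handle lying on the bench near the robot (mm). Leave it be.
- brush: Bystander: brush lying at the far side (mm). Leave it be.
- dial: Bystander: dial thermometer, 68 dia, with a 70 stem, lying flat at the far side (mm). Leave it be.
There are look-alikes about, which are no part of the job. Of the things shaped like the part that bears pin_grip, the bare steel one is meant. Leave any yellow look-alike of the part that bears cup_rim alone.

How it is judged (in metres and radians):
On the way, in this order (a step that is already met when the one before it is completed fails the run):
1. the pin is drawn up out of barrel and lid (z of pin_grip in the frame of float_box above 0.163 m), for 0.1 s.
2. the pin rests in the cup, let go (horizontal distance between pin_grip and cup_rim below 0.05 m and z of pin_grip in the frame of cup_rim below 0.03 m and contact force between pin and cup above 0.02 N and angle between cup_rim's own z axis and vertical below 0.15 rad and linear speed of pin below 0.05 m/s and contact force between the fingers and pin below 0.1 N), for 0.2 s.
3. the lid is lifted clear of the box (z of lid_grip in the frame of float_box above 0.145 m), for 0.1 s.
At the end, for the whole second after the job is handed in: The pin rests in the upright cup (its handle within 50 mm sideways of the cup's axis, no more than 30 mm above the rim, cup tilted less than 0.15 rad); the lid lies at rest, flat on the mat, right way up (tilt under 0.08 rad), its handle within 50 mm of the mat's centre, let go (horizontal distance between pin_grip and cup_rim below 0.05 m and z of pin_grip in the frame of cup_rim below 0.03 m and contact force between pin and cup above 0.02 N and angle between cup_rim's own z axis and vertical below 0.15 rad and horizontal distance between lid_grip and mat below 0.05 m and angle between lid_grip's own z axis and vertical below 0.08 rad and z of lid_grip in the frame of mat below 0.06 m and linear speed of lid below 0.02 m/s and linear speed of pin below 0.05 m/s); the robot touches nothing.
It fails at once if the pin is wrenched with more than 60 N against the box (contact force between pin and float_box above 60 N).
It fails at once if the lid is dropped onto the mat (faster than 0.6 m/s close above it) (horizontal distance between lid_grip and mat below 0.12 m and z of lid_grip in the frame of mat below 0.09 m and linear speed of lid above 0.6 m/s).
It fails at once if the cup is tipped over (angle between cup_rim's own z axis and vertical above 0.6 rad).
It fails at once if a bystander (bottle, jar, jugs, wrench, skimmer, brush, dial) is moved more than 40 mm (distance of any of syrup_bottle, jar, jug_left, jug_right, wrench, skimmer, brush, dial from where it was at the start of the episode above 0.04 m).
It also fails if it takes over 72 s, if anything falls off the work surface, if the arm or the gripper's body presses on something with over 40 N, if the wrist force passes 120 N, or if a joint passes its speed limit or range.

## Robot

A 6-joint arm with a two-finger parallel gripper is mounted at the origin on the work surface. World frame = base frame: x ahead of the robot, y to its left, z up, the work surface at z = 0. Lengths are in mm, angles in rad, forces in N, time in s.
With the tool pointing down it reaches from about 400 to 925 mm from the base axis. Payload 12.5 kg.
Tool frame: the origin (TCP) lies at the very end of the fingers, on their centre line; the grasp point (between the pads) lies 19 mm behind it (env.grip_point_offset is the distance from the TCP to the grasp point, in mm); z points along the fingers, y is the direction in which the jaws open and shut (so a half turn about z gives the same grasp; the last joint's range is limited). The gripper opens to 95 mm and grips with 3 to 60 N. Pads are 20 mm wide; open, the fingers measure 119 mm over their backs; the gripper's body (75 mm by 180 mm) begins 59 mm behind the grasp point.
Start: joints at [-1.422, 0.491, 1.559, -0, 1.092, -0.106], TCP at [157.555, -604.833, 214.661] pointing down, gripper open.
Joint ranges: [-3.1, 3.1], [-0.84, 2.19], [0.05, 2.79], [-1.13, 4.28], [0.06, 2.93], [-2.69, 2.69]. Speed limits (rad/s): [2.22, 2.22, 2.79, 3.14, 3.14, 3.14].

## Interface

Orientations are given as [roll, pitch, yaw] about the fixed x, y, z axes, in that order (R = Rz(yaw) Ry(pitch) Rx(roll)).
In Python, from cell import env gives the robot as it stands.
- The arm moves only by the tool drive_tool, never from a script. Its argument "commands" is a list of rows, each an object of numbers: "dx", "dy", "dz": the shift along the world's x, y, z in mm; "yaw": the turn about the world's z in degrees. In form: [{"dx": .., "dy": .., "dz": .., "yaw": ..}, ...]. A call has 1 to 5 rows; each row shifts and turns the commanded pose from where the row before left it; what a row does not reach is not made up. A row lasts 1/12 s, in which the tool goes at most 41.7 mm and 7.16 degrees, less where a joint would pass 70% of its speed; a pose out of reach is approached as far as the arm can. A call with a gripper value outside its range is refused whole. "grip" is the opening, from 0 (shut) to 1 (fully open), set as the call begins (left out, the last holds). The fingers move at their own pace and stop on an object; the grip force is fixed at half the most. Time passes only in rows, so rows that do not move let the fingers close. It gives the time, the measured TCP pose, the force and the opening at its end, in the units of the state.
- env.state(): the state, without advancing time (a new reading comes with each control period).
- env.read_camera(name): name is "scene" or "top" or "wrist"; returns the picture (384x512x3 uint8, red, green, blue); there is no depth.
- env.calibration(name): a dict with "intrinsics" (3x3 intrinsics, pixels), "rvec" (rotation vector, rad) and "tvec" (3), from world to camera coordinates, as OpenCV has them. Camera axes: x right, y down, z forward; pixel columns grow to the right and rows downward; lengths in mm; the calibration is good to about 2 mm. A picture is of the moment at which its call begins: read the wrist's pose just before it. calibration takes no time and is no camera call; for the wrist camera it gives the pose at the moment of the call.
- env.job_done(): hands the job in, once; it reports no verdict.
Trained networks look in the newest picture that a camera, given by its name, has taken for a name from the list of things; names that differ only in an ending like _2 or _b are one class to them, and where a whole thing is asked for, a point or a joint stands for the part that bears it (a point fixed in the world has none). Each returns a list of dicts, best first, with "conf" (0 to 1); they miss things now and then, are a little off and sometimes report something else, mostly with a low value. They report only what shows in the picture. A call takes as long as a camera call. They do not tell look-alikes from the thing itself.
- env.trace(query, camera): "pixels" (384x512 bool, what is visible of it) and "pixel" ([column, row] in pixels, amid what is visible of it).
- env.place_of(query, camera): "pixel" ([column, row] in pixels: a listed point, or the origin of a listed thing).
The state is a dict: "t": time; "joints": joint angles; "qvel": joint speeds; "tau": joint torques, N m; "eef_pos": TCP position; "tcp_rot": TCP orientation; "ft_force": force on the tool from outside, world axes, zero at the start; "moment": the same for the moment, N m; "opening": opening from 0.0 (shut) to 1.0 (fully open).
Only numpy, scipy, OpenCV 4.12 (cv2) and the standard library are available. Lean on these libraries where they do the work, as an engineer would, in place of code of your own. Each camera call takes 0.05 s, during which the arm holds its last target.

## Working session

There is one attempt and no reset: what is moved stays moved. The work goes in short steps, Python scripts to look and compute and a tool call to move; the robot and the scene stay as the last step left them, time stands still between calls to the robot, and variables do not carry over. Pictures are saved under pics/ and viewed, and the job is handed in when it is done.

Besides the shell and the picture viewer there is one more tool, called after "Emit:" as a command line: name --argument value ..., lists and objects as JSON in quotes. drive_tool: Moves the arm, as the interface text tells. Its arguments: {"type":"object","properties":{"commands":{"type":"array"},"grip":{"type":"number"}},"required":["commands"]}

```bash
mkdir -p pics; ls; cat > h.py <<'E'
import numpy as np, cv2
from cell import env
def cal(n):
    c=env.calibration(n);K=np.array(c["intrinsics"],float);R=cv2.Rodrigues(np.array(c["rvec"],float))[0];t=np.array(c["tvec"],float).ravel();return K,R,t
def ray(n,px,z,c=None):
    K,R,t=c or cal(n);d=R.T@np.linalg.inv(K)@np.array([px[0],px[1],1.]);o=-R.T@t;return o+d*(z-o[2])/d[2]
def proj(n,P,c=None):
    K,R,t=c or cal(n);p=K@(R@np.array(P,float)+t);return p[:2]/p[2]
def snap(n,f,s=1.5):
    im=env.read_camera(n);cv2.imwrite("pics/"+f,cv2.resize(im[:,:,::-1],None,fx=s,fy=s,interpolation=cv2.INTER_CUBIC));return im
E
python3 - <<'E'
from h import *
print(env.state())
for n in("scene","top"):
    snap(n,n+"0.png")
    c=cal(n);print(n,-c[1].T@c[2],c[0][0,0])
    for q,z in [("float_box",0),("staple_mouth",85),("pin_grip",118),("pin_flange",89),("lid_grip",123),("lid_tongue",85),("mat",0),("cup_rim",70),("syrup_bottle",0)]:
        for r in env.place_of(q,n)[:3]:
            print(q,round(r["conf"],2),np.round(r["pixel"],1),np.round(ray(n,r["pixel"],z)))
E
```

```text
pics
{'t': 0.0, 'joints': array([-1.42157872e+00,  4.91503001e-01,  1.55943079e+00, -1.60918929e-05,
        1.09168262e+00, -1.05604246e-01]), 'qvel': array([-4.39465893e-05, -4.17553546e-05,  1.47579000e-03, -4.93403655e-04,
        4.50447016e-04,  1.02459306e-03]), 'tau': array([-1.27389278e-03, -6.12649012e+01, -2.58183253e+01,  6.92481827e-02,
        4.82446072e-02, -1.12780137e-04]), 'eef_pos': array([ 157.52668032, -604.58339469,  214.1033097 ]), 'tcp_rot': array([-3.14057310e+00, -9.37192222e-05,  2.54829235e-01]), 'ft_force': array([-0.9532998 ,  0.59906106,  0.95862939]), 'moment': array([ 0.03059651,  0.00362298, -0.01194635]), 'opening': 0.9952824683771642}
scene [1384.48260815 -668.53482487 1009.31568234] 487.7495056845729
float_box 0.61 [209.  258.5] [ 582. -220.   -0.]
pin_grip 0.75 [188.3 207.3] [ 485. -214.  118.]
pin_grip 0.71 [147.  211.7] [ 432. -311.  118.]
pin_flange 0.79 [190.6 210.7] [ 472. -202.   89.]
pin_flange 0.77 [151.6 221.4] [ 444. -308.   89.]
pin_flange 0.42 [190.1 208.4] [ 463. -198.   89.]
lid_grip 0.59 [209.9 227.3] [ 591. -213.  123.]
lid_grip 
[... 579 characters left out ...]
_mouth 0.46 [329.8 204.9] [ 486. -198.   85.]
pin_grip 0.73 [362.8 230.2] [ 412. -283.  118.]
pin_grip 0.61 [333.9 203.9] [ 488. -205.  118.]
pin_grip 0.26 [323.8 121.1] [ 723. -185.  118.]
pin_flange 0.64 [337.2 203.9] [ 488. -219.   89.]
pin_flange 0.6 [363.  231.1] [ 409. -289.   89.]
pin_flange 0.29 [109.1 217.8] [465. 439.  89.]
lid_grip 0.84 [339.7 167.7] [ 589. -224.  123.]
lid_tongue 0.61 [334.2 204.2] [ 488. -211.   85.]
lid_tongue 0.47 [255.3 114.9] [754.  10.  85.]
mat 0.8 [194.7 185.7] [558. 205.   0.]
cup_rim 0.94 [250.1 253.9] [350.  36.  70.]
cup_rim 0.87 [264.9 213.4] [467. -10.  70.]
cup_rim 0.32 [197.5 121.4] [743. 182.  70.]
syrup_bottle 0.53 [265.7 154.4] [650. -17.   0.]
```

View pics/scene0.png

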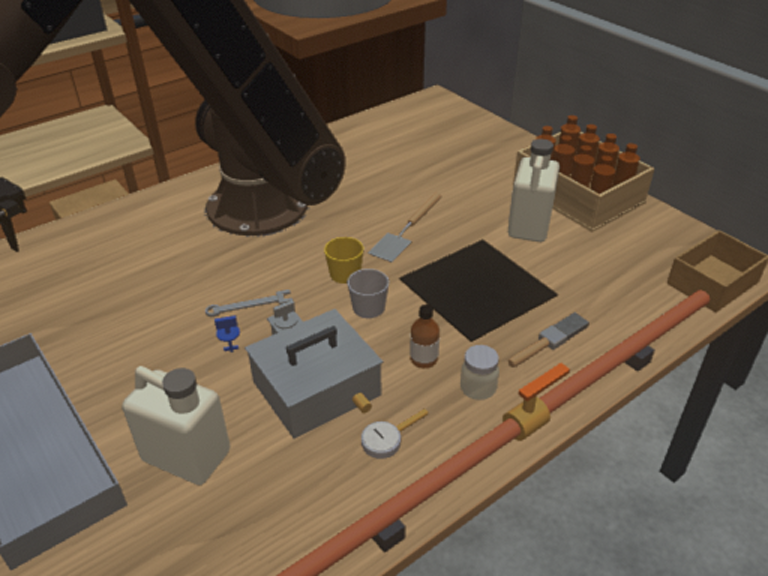

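View pics/top0.png

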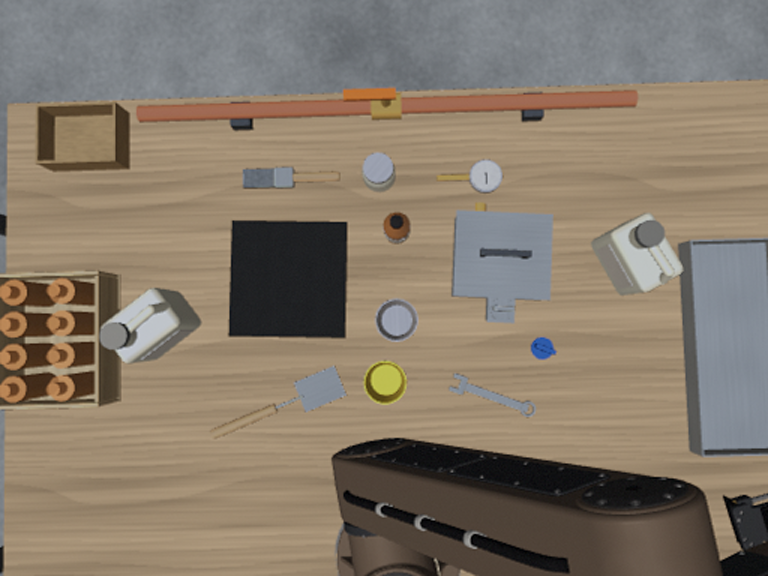

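The box is on the right, with the bare pin at its front (picture px 500,308 in top view). The blue one at (542,348) is the look-alike. The metal cup is at (397,320), the yellow cup at (385,382) and the mat at (288,280).

```bash
python3 - <<'E'
from h import *
from scipy.optimize import least_squares
im=env.read_camera("top"); cv2.imwrite("pics/zt.png",cv2.resize(im[120:235,280:400,::-1],None,fx=5,fy=5,interpolation=cv2.INTER_CUBIC))
im2=env.read_camera("scene"); cv2.imwrite("pics/zs.png",cv2.resize(im2[190:300,140:270,::-1],None,fx=5,fy=5,interpolation=cv2.INTER_CUBIC))
for q,zb,zt in [("mat",6,6),("cup_rim",70,70),("jug_right",200,200),("syrup_bottle",130,130)]:
    for n in("top","scene"):
        for r in env.trace(q,n)[:2]:
            m=r["pixels"].astype(np.uint8);ys,xs=np.nonzero(m)
            print(q,n,round(r["conf"],2),r["pixel"],np.round(ray(n,r["pixel"],zt)),m.sum())
            if q=="mat":
                b=cv2.boxPoints(cv2.minAreaRect(np.c_[xs,ys].astype(np.float32)));print(np.round([ray(n,p,6)[:2] for p in b]),)
E
```

```text
mat top 0.78 [194.4, 185.5] [559. 205.   6.] 6139
[[443. 338.]
 [686. 331.]
 [674.  85.]
 [432.  94.]]
mat top 0.31 [267.2, 215.5] [461. -17.   6.] 627
[[509.  35.]
 [507. -51.]
 [425. -49.]
 [427.  37.]]
mat scene 0.59 [316.0, 195.2] [573. 191.   6.] 3752
[[436. 101.]
 [425. 462.]
 [687. 322.]
 [674.  15.]]
cup_rim top 0.78 [265.7, 214.6] [463. -13.  70.] 648
cup_rim top 0.72 [252.4, 252.8] [353.  29.  70.] 619
cup_rim scene 0.86 [243.2, 195.7] [493. -35.  70.] 748
cup_rim scene 0.71 [229.5, 171.6] [374.   1.  70.] 580
jug_right top 0.88 [423.2, 169.9] [ 569. -430.  200.] 2198
jug_right scene 0.75 [118.8, 280.5] [ 675. -494.  200.] 4116
syrup_bottle top 0.69 [266.3, 151.5] [639. -19. 130.] 307
syrup_bottle scene 0.58 [284.6, 226.3] [713. -63. 130.] 643
syrup_bottle scene 0.55 [369.1, 226.1] [847. 108. 130.] 638
```

View pics/zt.png

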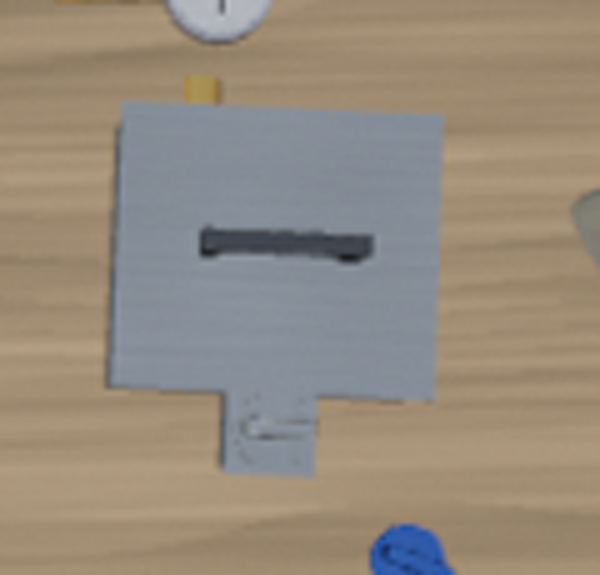

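View pics/zs.png

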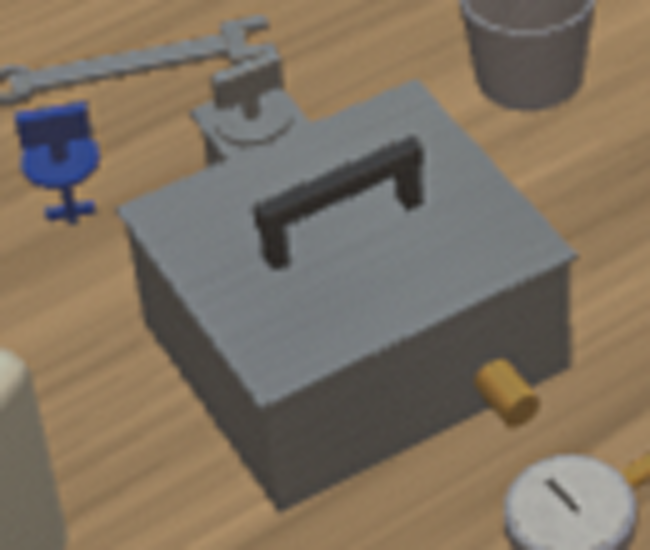

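Emit:
drive_tool --commands '[{"dx": 10,"dy": 10,"dz": 20,"yaw": 5},{"dx": 22,"dy": 28,"dz": 10,"yaw": 5},{"dx": 22,"dy": 28,"dz": 10,"yaw": 5},{"dx": 22,"dy": 28,"dz": 10,"yaw": 5},{"dx": 22,"dy": 28,"dz": 10,"yaw": 5}]'

```text
t: 1.92
eef_pos: [256.2, -481.5, 275.1]
tcp_rot: [3.141, -0.0, 0.695]
ft_force: [0.5, -0.2, 0.6]
opening: 0.999
```

Emit:
drive_tool --commands '[{"dx": 22,"dy": 28,"yaw": 5},{"dx": 22,"dy": 28,"yaw": 5},{"dx": 22,"dy": 28,"yaw": 5},{"dx": 22,"dy": 28,"yaw": 5},{"dx": 22,"dy": 28,"yaw": 5}]'

```text
invalid input
```

Emit:
drive_tool --commands '[{"dx": 22,"dy": 28,"yaw": 5},{"dx": 22,"dy": 28,"yaw": 5},{"dx": 22,"dy": 28,"yaw": 5},{"dx": 22,"dy": 28,"yaw": 5},{"dx": 6,"dy": 14,"yaw": 3}]'

```text
invalid input
```

```bash
python3 - <<'E'
from h import *
for k in range(2):
    print(env.state()["eef_pos"],env.state()["tcp_rot"],env.state()["opening"],env.state()["ft_force"])
    c=cal("wrist"); im=snap("wrist","w1.png")
print(-c[1].T@c[2],c[0],c[1])
for q,z in [("pin_grip",118),("pin_flange",89),("lid_grip",123),("lid_tongue",85),("staple_mouth",85),("cup_rim",70)]:
    for r in env.place_of(q,"wrist")[:2]:
        print(q,round(r["conf"],2),r["pixel"],np.round(ray("wrist",r["pixel"],z,c),1))
E
```

```text
[ 256.17964716 -481.46938258  275.11443812] [ 3.14141839e+00 -1.74454815e-05  6.94884897e-01] 0.998629939637411 [ 0.49520327 -0.2412245   0.61496896]
[ 259.26430589 -477.77781906  277.31057042] [ 3.13967793e+00 -9.54446690e-04  7.03656195e-01] 1.0008224634533704 [3.57343238 0.45083828 2.81559528]
[ 324.69296191 -422.54850457  447.10956091] [[274.69739525   0.         251.49833852]
 [  0.         274.69739525 192.44740235]
 [  0.           0.           1.        ]] [[ 0.64777078 -0.76183206  0.00222119]
 [-0.72803712 -0.61817157  0.29635429]
 [-0.22439912 -0.19358675 -0.9550755 ]]
```

View pics/w1.png

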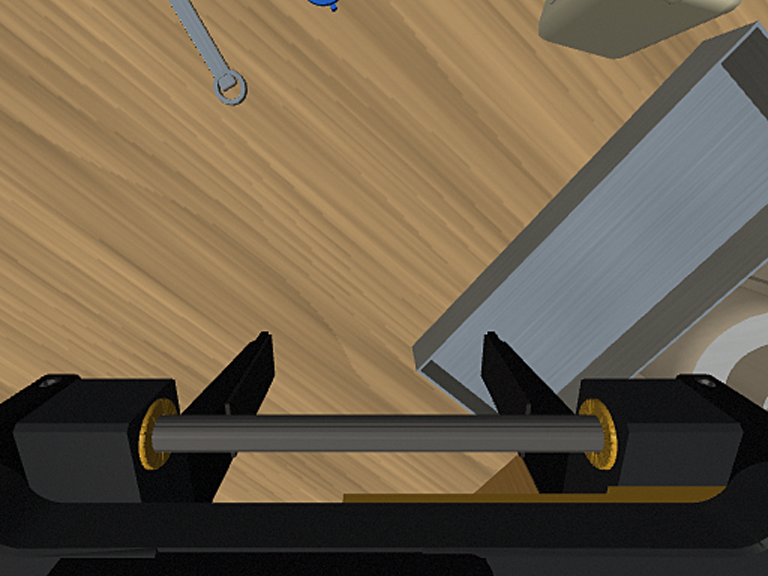

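Emit:
drive_tool --commands '[{"dx": 22,"dy": 28,"dz": 0,"yaw": 5},{"dx": 22,"dy": 28,"dz": 0,"yaw": 5},{"dx": 22,"dy": 28,"dz": 0,"yaw": 5},{"dx": 22,"dy": 28,"dz": 0,"yaw": 5},{"dx": 22,"dy": 28,"dz": 0,"yaw": 5}]'

```text
t: 2.73
eef_pos: [365.8, -342.2, 274.2]
tcp_rot: [-3.141, -0.0, 1.13]
ft_force: [0.6, -0.2, 1.0]
opening: 0.999
```

Emit:
drive_tool --commands '[{"dx": 22,"dy": 28,"dz": 0,"yaw": 5},{"dx": 22,"dy": 28,"dz": 0,"yaw": 5},{"dx": 22,"dy": 28,"dz": 0,"yaw": 5},{"dx": 22,"dy": 28,"dz": 0,"yaw": 5},{"dx": 22,"dy": 18,"dz": 0,"yaw": 5}]'

```text
t: 3.15
eef_pos: [476.2, -211.3, 274.4]
tcp_rot: [-3.141, -0.001, 1.567]
ft_force: [-0.1, -1.5, 0.0]
opening: 0.999
```

```bash
python3 - <<'E'
from h import *
for k in range(2):
    print(env.state()["eef_pos"],env.state()["tcp_rot"],env.state()["opening"],env.state()["ft_force"])
    c=cal("wrist"); im=snap("wrist","w2.png")
np.save("c2.npy",np.c_[c[0],c[1],c[2]])
print(-c[1].T@c[2])
for q,z in [("pin_grip",118),("pin_flange",89),("lid_grip",123),("lid_tongue",85),("staple_mouth",85)]:
    for r in env.place_of(q,"wrist")[:2]:
        print(q,round(r["conf"],2),r["pixel"],np.round(ray("wrist",r["pixel"],z,c),1))
E
```

```text
[ 476.16375683 -211.29279069  274.3708769 ] [-3.14106137e+00 -5.63356171e-04  1.56717640e+00] 0.9989084942974541 [-0.13441753 -1.53947428  0.00495361]
[ 479.04707284 -209.73363806  274.30932505] [ 3.14075171e+00 -1.11342186e-03  1.57492044e+00] 1.0036638231405082 [-0.21868487  2.23082885 -1.16637001]
[ 480.04356591 -125.06225022  444.10230649]
pin_grip 0.82 [201.6, 227.5] [ 416.5 -274.   118. ]
pin_grip 0.76 [257.7, 179.6] [ 488.3 -209.7  118. ]
pin_flange 0.95 [205.2, 221.6] [ 416.3 -278.3   89. ]
pin_flange 0.57 [257.8, 172.0] [ 489.  -206.9   89. ]
lid_grip 0.89 [342.0, 186.6] [ 590.8 -216.7  123. ]
lid_tongue 0.85 [254.9, 173.9] [ 485.3 -210.4   85. ]
staple_mouth 0.2 [423.3, 159.8] [ 707.5 -190.2   85. ]
```

View pics/w2.png

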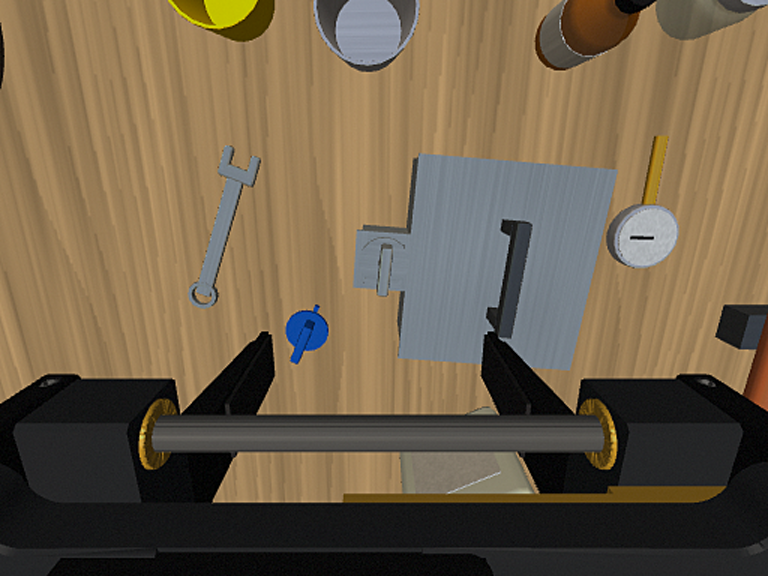

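```bash
python3 - <<'E'
from h import *
a=np.load("c2.npy");c=(a[:,:3],a[:,3:6],a[:,6])
im=cv2.imread("pics/w2.png")
cv2.imwrite("pics/z2.png",cv2.resize(im[215:310,340:440],None,fx=6,fy=6,interpolation=cv2.INTER_CUBIC))
f=lambda p,z:np.round(ray("wrist",(np.array(p)+.5)/1.5-.5,z,c),1)
print("lid corners",f((419,154),89),f((615,170),89),f((571,370),89),f((399,356),89))
print("lid handle ends top",f((524,223),130),f((506,337),130))
print("pin top ends",f((386,246),129),f((383,296),129))
t=cal("top");
for p,z in [((122.5,102),89),((442,115),89),((432,400),89),((108,386),89)]:
    q=((p[0]+.5)/5-.5+280,(p[1]+.5)/5-.5+120);print(np.round(ray("top",q,z,t),1))
for p in[(245,427),(314,427)]:
    q=((p[0]+.5)/5-.5+280,(p[1]+.5)/5-.5+120);print("pin",np.round(ray("top",q,129,t),1))
E
```

```text
lid corners [ 514.3 -119.3   89. ] [ 677.1 -131.1   89. ] [ 667.3 -315.9   89. ] [ 501.6 -301.9   89. ]
lid handle ends top [ 591.9 -169.5  130. ] [ 587.4 -263.7  130. ]
pin top ends [ 487.2 -187.9  129. ] [ 485.2 -228.8  129. ]
[ 675.8 -129.7   89. ]
[ 663.  -313.9   89. ]
[ 498.4 -301.5   89. ]
[ 511.4 -116.2   89. ]
pin [ 484.7 -188.4  129. ]
pin [ 483.7 -226.7  129. ]
```

View pics/z2.png

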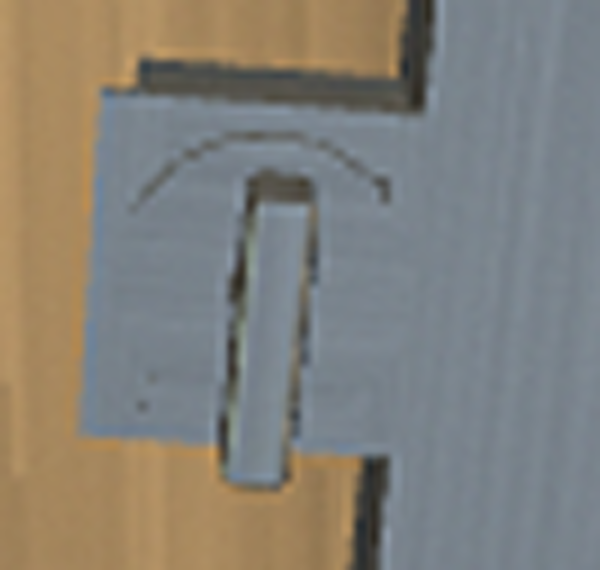

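Emit:
drive_tool --commands '[{"dx": 6,"dy": 1.5,"dz": -30,"yaw": -4},{"dx": 0,"dy": 0,"dz": -35,"yaw": 0},{"dx": 0,"dy": 0,"dz": -35,"yaw": 0},{"dx": 0,"dy": 0,"dz": -25,"yaw": 0},{"dx": 0,"dy": 0,"dz": 0,"yaw": 0}]' --grip 0.5

```text
t: 3.92
eef_pos: [479.1, -211.3, 145.6]
tcp_rot: [-3.135, -0.003, 1.491]
ft_force: [-0.2, 0.1, 0.1]
opening: 0.705
```

```bash
python3 - <<'E'
from h import *
for k in range(2):
    print(env.state()["eef_pos"],env.state()["tcp_rot"],env.state()["opening"],env.state()["ft_force"])
    c=cal("wrist"); im=snap("wrist","w3.png")
np.save("c3.npy",np.c_[c[0],c[1],c[2]])
for q,z in [("pin_grip",118),("lid_grip",123),("lid_tongue",85)]:
    for r in env.place_of(q,"wrist")[:2]:
        print(q,round(r["conf"],2),r["pixel"],np.round(ray("wrist",r["pixel"],z,c),1))
E
```

```text
[ 479.13954611 -211.33679449  145.63123668] [-3.13518651e+00 -3.11988645e-03  1.49148982e+00] 0.7048731397316678 [-0.20579432  0.07778297  0.08091035]
[ 480.2580984  -211.8214427   148.20991839] [-3.13780520e+00 -1.85128825e-03  1.49179302e+00] 0.6615859842414509 [ 0.8376911  -0.53156801  0.75713576]
pin_grip 0.95 [260.5, 217.4] [ 488.9 -210.2  118. ]
lid_grip 0.89 [395.1, 215.8] [ 591.2 -214.7  123. ]
```

View pics/w3.png

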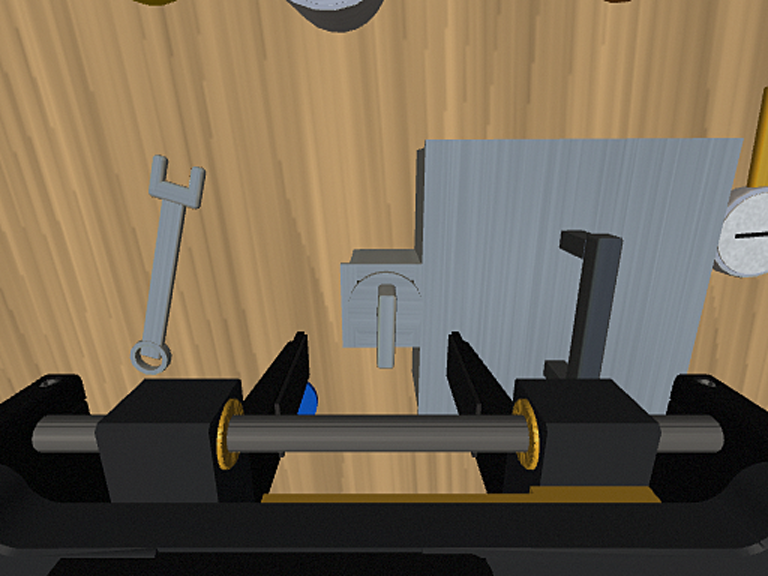

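```bash
python3 - <<'E'
from h import *
a=np.load("c3.npy");c=(a[:,:3],a[:,3:6],a[:,6])
f=lambda p,z:np.round(ray("wrist",(np.array(p)+.5)/1.5-.5,z,c),1)
print("pin top ends",f((386.5,290),129),f((385.5,367),129))
print("lid edge",f((427,140),89),f((418,414),89), f((741,140),89))
print("pads mid-line proj of tcp", proj("wrist",env.state()["eef_pos"]))
print("tongue",f((342,263),89),f((342,347),89))
print(env.state()["eef_pos"])
E
```

```text
pin top ends [ 488.  -186.7  129. ] [ 484.6 -227.7  129. ]
lid edge [ 514.8 -118.8   89. ] [ 502. -284.   89.] [ 678.1 -131.6   89. ]
pads mid-line proj of tcp [249.31777643 237.44804341]
tongue [ 463.6 -181.2   89. ] [ 458.2 -233.4   89. ]
[ 482.1399769  -212.12407907  151.48239453]
```

Emit:
drive_tool --commands '[{"dx": 4.5,"dy": 4.5,"dz": 0,"yaw": 0},{"dx": 0,"dy": 0,"dz": -15,"yaw": 0},{"dx": 0,"dy": 0,"dz": 0,"yaw": 0},{"dx": 0,"dy": 0,"dz": 0,"yaw": 0}]'

```text
t: 4.5
eef_pos: [486.2, -206.6, 135.1]
tcp_rot: [3.142, -0.0, 1.494]
ft_force: [-0.4, 0.2, -0.7]
opening: 0.501
```

```bash
python3 - <<'E'
from h import *
print(env.state())
E
```

```text
{'t': 4.5, 'joints': array([-5.26841105e-01,  4.56101005e-01,  1.88271802e+00,  6.90135871e-05,
        8.02794436e-01, -4.50344570e-01]), 'qvel': array([-0.00225377, -0.00954168, -0.00838508, -0.00201908,  0.00463213,
       -0.00363731]), 'tau': array([ 4.56483511e-02, -5.20423007e+01, -1.93373644e+01,  4.39295720e-02,
       -8.85284948e-02,  1.35266752e-02]), 'eef_pos': array([ 486.20401411, -206.56238615,  135.12051609]), 'tcp_rot': array([ 3.14158978e+00, -5.37466868e-05,  1.49425185e+00]), 'ft_force': array([-0.39770262,  0.23683678, -0.70848473]), 'moment': array([-0.02173048, -0.09708501,  0.04967568]), 'opening': 0.5007198149755161}
```

Emit:
drive_tool --commands '[{"dx": 0,"dy": -0.5,"dz": -14,"yaw": 0},{"dx": 0,"dy": 0,"dz": -10,"yaw": 0},{"dx": 0,"dy": 0,"dz": -9,"yaw": 0},{"dx": 0,"dy": 0,"dz": 0,"yaw": 0},{"dx": 0,"dy": 0,"dz": 0,"yaw": 0}]'

```text
t: 4.92
eef_pos: [486.0, -207.2, 101.5]
tcp_rot: [-3.141, -0.0, 1.494]
ft_force: [-0.4, 0.5, 0.7]
opening: 0.501
```

Emit:
drive_tool --commands '[{"dx": 0,"dy": 0,"dz": 0,"yaw": 0},{"dx": 0,"dy": 0,"dz": 0,"yaw": 0},{"dx": 0,"dy": 0,"dz": 0,"yaw": 0},{"dx": 0,"dy": 0,"dz": 0,"yaw": 0},{"dx": 0,"dy": 0,"dz": 0,"yaw": 0}]' --grip 0.0

```text
t: 5.33
eef_pos: [486.1, -207.4, 101.9]
tcp_rot: [3.141, 0.0, 1.494]
ft_force: [0.4, 0.5, -0.5]
opening: 0.204
```

Emit:
drive_tool --commands '[{"dx": 0,"dy": 0,"dz": 0,"yaw": 0},{"dx": 0,"dy": 0,"dz": 0,"yaw": 0},{"dx": 0,"dy": 0,"dz": 0,"yaw": 0},{"dx": 0,"dy": 0,"dz": 0,"yaw": 0},{"dx": 0,"dy": 0,"dz": 0,"yaw": 0}]'

```text
t: 5.75
eef_pos: [486.0, -207.3, 101.7]
tcp_rot: [3.142, -0.0, 1.494]
ft_force: [-1.0, -0.1, 2.5]
opening: 0.097
```

```bash
python3 - <<'E'
from h import *
print(env.state())
c=cal("wrist"); im=snap("wrist","w4.png")
E
```

```text
{'t': 5.75, 'joints': array([-5.28252014e-01,  5.05737140e-01,  1.91181427e+00,  7.92093654e-06,
        7.24042995e-01, -4.51494930e-01]), 'qvel': array([-0.00034544, -0.00086259,  0.00036155,  0.00024497, -0.00030733,
       -0.00053255]), 'tau': array([ 9.66885989e-02, -5.30959404e+01, -1.79212779e+01,  7.11756991e-02,
       -1.89592671e-01, -2.62159720e-02]), 'eef_pos': array([ 485.99827961, -207.31244224,  101.73234678]), 'tcp_rot': array([ 3.14159194e+00, -5.48354639e-06,  1.49403331e+00]), 'ft_force': array([-1.0435318 , -0.1401631 ,  2.53682527]), 'moment': array([ 0.00224879,  0.03721738, -0.01989169]), 'opening': 0.09742882024165521}
```

View pics/w4.png

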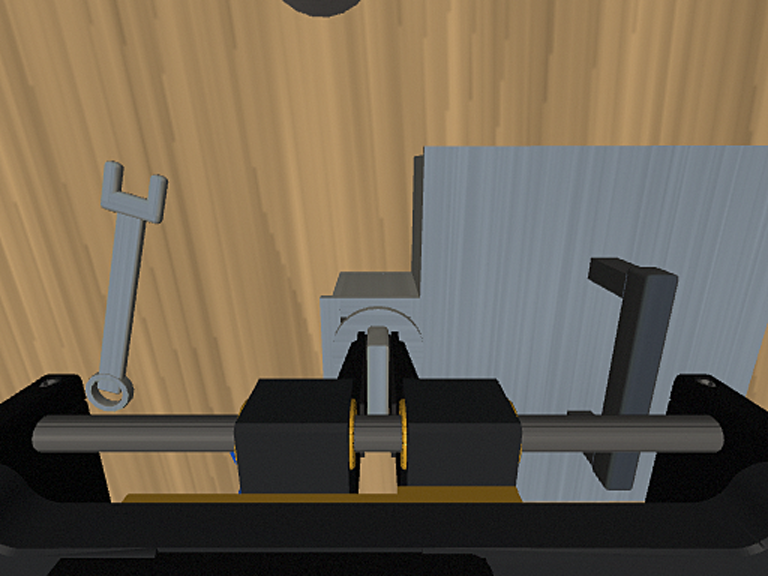

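Emit:
drive_tool --commands '[{"dx": 0,"dy": 0,"dz": 3,"yaw": 0},{"dx": 0,"dy": 0,"dz": 0,"yaw": 0},{"dx": 0,"dy": 0,"dz": 0,"yaw": 0}]'

```text
t: 6.05
eef_pos: [486.1, -207.4, 104.7]
tcp_rot: [3.141, 0.0, 1.494]
ft_force: [0.7, -0.6, -1.4]
opening: 0.095
```

Emit:
drive_tool --commands '[{"dx": 0,"dy": 0,"dz": 3.5,"yaw": 0},{"dx": 0,"dy": 0,"dz": 0,"yaw": 0},{"dx": 0,"dy": 0,"dz": 0,"yaw": 0},{"dx": 0,"dy": 0,"dz": 0,"yaw": 0}]'

```text
t: 6.38
eef_pos: [485.9, -207.2, 107.8]
tcp_rot: [-3.141, -0.0, 1.494]
ft_force: [-0.1, 0.4, -7.5]
opening: 0.093
```

```bash
python3 - <<'E'
from h import *
s=env.state();print(s["eef_pos"],s["ft_force"],s["moment"],s["opening"])
E
```

```text
[ 485.85234946 -207.20399185  107.83624958] [-0.05867885  0.37716183 -7.50665778] [-0.07411717 -0.17059004  0.04087871] 0.09293011778789356
```

The lock shows clearly at the start angle, about 6 N at 6.1 mm of rise. Next I'll search to the left (+yaw) in steps smaller than the free window.

Emit:
drive_tool --commands '[{"dx": 0,"dy": 0,"dz": -4,"yaw": 0},{"dx": 0,"dy": 0,"dz": 0,"yaw": 7},{"dx": 0,"dy": 0,"dz": 0,"yaw": 7},{"dx": 0,"dy": 0,"dz": 0,"yaw": 7},{"dx": 0,"dy": 0,"dz": 0,"yaw": 5}]'

```text
t: 6.8
eef_pos: [486.1, -207.7, 104.2]
tcp_rot: [3.142, 0.001, 1.955]
ft_force: [-1.8, -2.9, -1.7]
opening: 0.093
```

Emit:
drive_tool --commands '[{"dx": 0,"dy": 0,"dz": 0,"yaw": 0},{"dx": 0,"dy": 0,"dz": 4,"yaw": 0},{"dx": 0,"dy": 0,"dz": 0,"yaw": 0},{"dx": 0,"dy": 0,"dz": 0,"yaw": 0}]'

```text
t: 7.13
eef_pos: [485.8, -207.3, 108.1]
tcp_rot: [-3.141, -0.0, 1.946]
ft_force: [-1.7, -0.9, -6.6]
opening: 0.094
```

Emit:
drive_tool --commands '[{"dx": 0,"dy": 0,"dz": -4,"yaw": 0},{"dx": 0,"dy": 0,"dz": 0,"yaw": 7},{"dx": 0,"dy": 0,"dz": 0,"yaw": 7},{"dx": 0,"dy": 0,"dz": 0,"yaw": 3},{"dx": 0,"dy": 0,"dz": 0,"yaw": 0}]'

```text
t: 7.55
eef_pos: [486.0, -208.1, 104.0]
tcp_rot: [-3.141, 0.001, 2.248]
ft_force: [-3.5, -6.7, -2.9]
opening: 0.096
```

Emit:
drive_tool --commands '[{"dx": 0,"dy": 0,"dz": 4,"yaw": 0},{"dx": 0,"dy": 0,"dz": 0,"yaw": 0},{"dx": 0,"dy": 0,"dz": 0,"yaw": 0}]'

```text
t: 7.8
eef_pos: [485.6, -207.6, 108.2]
tcp_rot: [-3.141, -0.0, 2.244]
ft_force: [-4.5, -3.3, 0.3]
opening: 0.092
```

```bash
python3 - <<'E'
from h import *
s=env.state();print(s["eef_pos"],s["ft_force"],s["moment"],s["opening"],s["tcp_rot"])
E
```

```text
[ 485.61398202 -207.5715142   108.18874185] [-4.51347094 -3.25628297  0.2701426 ] [-0.77198443  1.08736254 -0.0904412 ] 0.0920617663474047 [-3.14086302e+00 -2.47805667e-04  2.24365550e+00]
```

Emit:
drive_tool --commands '[{"dx": -0.5,"dy": -0.4,"dz": 2,"yaw": 0},{"dx": 0,"dy": 0,"dz": 0,"yaw": 0},{"dx": 0,"dy": 0,"dz": 0,"yaw": 0}]'

```text
t: 8.05
eef_pos: [485.4, -207.8, 110.1]
tcp_rot: [-3.141, -0.0, 2.244]
ft_force: [-2.8, -2.9, -2.5]
opening: 0.095
```

```bash
python3 - <<'E'
from h import *
s=env.state();print(s["eef_pos"],s["ft_force"],s["moment"],s["opening"],s["tcp_rot"])
E
```

```text
[ 485.36415541 -207.80299961  110.06076377] [-2.7720767  -2.8565541  -2.54025264] [-0.65419955  0.78202563 -0.00319383] 0.09515444425387318 [-3.14139214e+00 -1.63210514e-04  2.24397338e+00]
```

Emit:
drive_tool --commands '[{"dx": -0.5,"dy": -0.5,"dz": 2,"yaw": 0},{"dx": 0,"dy": 0,"dz": 0,"yaw": 0},{"dx": 0,"dy": 0,"dz": 0,"yaw": 0}]'

```text
t: 8.3
eef_pos: [485.2, -208.2, 112.3]
tcp_rot: [3.141, 0.0, 2.244]
ft_force: [-2.4, -1.3, -1.4]
opening: 0.095
```

Emit:
drive_tool --commands '[{"dx": 0,"dy": 0,"dz": 3,"yaw": 0},{"dx": 0,"dy": 0,"dz": 0,"yaw": 0},{"dx": 0,"dy": 0,"dz": 0,"yaw": 0}]'

```text
t: 8.55
eef_pos: [485.1, -208.2, 115.4]
tcp_rot: [3.141, 0.0, 2.244]
ft_force: [-1.8, -1.1, -0.8]
opening: 0.093
```

```bash
python3 - <<'E'
from h import *
s=env.state();print(s["eef_pos"],s["ft_force"],s["moment"],s["opening"],s["tcp_rot"])
E
```

```text
[ 485.13855013 -208.20789432  115.35632769] [-1.84082341 -1.11608643 -0.76170351] [-2.21008069e-01  2.94518324e-01  2.93189622e-05] 0.09306048099112514 [3.14133741e+00 3.01990806e-04 2.24448946e+00]
```

Free: it has risen 13.7 mm with almost no force. I'll draw it out now.

Emit:
drive_tool --commands '[{"dx": -0.2,"dy": 0,"dz": 4,"yaw": 0},{"dx": 0,"dy": 0,"dz": 5,"yaw": 0},{"dx": 0,"dy": 0,"dz": 5,"yaw": 0},{"dx": 0,"dy": 0,"dz": 0,"yaw": 0}]'

```text
t: 8.88
eef_pos: [485.6, -208.5, 130.5]
tcp_rot: [3.14, 0.002, 2.244]
ft_force: [0.5, -0.3, -0.4]
opening: 0.093
```

Emit:
drive_tool --commands '[{"dx": 0,"dy": 0,"dz": 6,"yaw": 0},{"dx": 0,"dy": 0,"dz": 8,"yaw": 0},{"dx": 0,"dy": 0,"dz": 8,"yaw": 0},{"dx": 0,"dy": 0,"dz": 8,"yaw": 0},{"dx": 0,"dy": 0,"dz": 0,"yaw": 0}]'

```text
t: 9.3
eef_pos: [485.5, -208.6, 161.1]
tcp_rot: [3.14, 0.003, 2.245]
ft_force: [-0.8, 0.6, -0.1]
opening: 0.091
```

Emit:
drive_tool --commands '[{"dx": 0,"dy": 0,"dz": 15,"yaw": 0},{"dx": 0,"dy": 0,"dz": 15,"yaw": 0},{"dx": 0,"dy": 0,"dz": 0,"yaw": 0},{"dx": 0,"dy": 0,"dz": 0,"yaw": 0}]'

```text
t: 9.63
eef_pos: [485.0, -208.3, 189.4]
tcp_rot: [3.141, 0.001, 2.244]
ft_force: [-0.8, 0.1, -1.5]
opening: 0.092
```

```bash
python3 - <<'E'
from h import *
s=env.state();print(s["eef_pos"],s["ft_force"],s["opening"],s["tcp_rot"])
snap("wrist","w5.png");snap("scene","s5.png")
E
```

```text
[ 484.97708934 -208.30154403  189.37501094] [-0.75075044  0.08599522 -1.47477115] 0.09183800267547162 [3.14101241e+00 1.25917885e-03 2.24448041e+00]
```

View pics/w5.png

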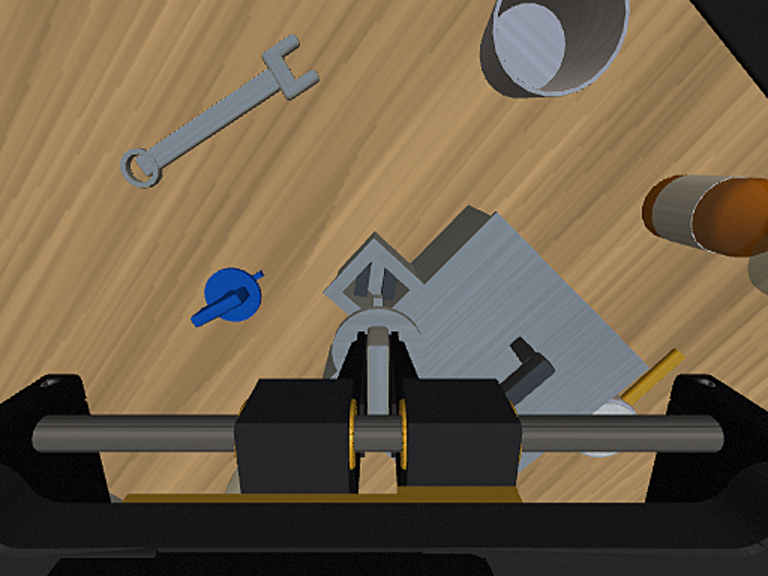

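View pics/s5.png

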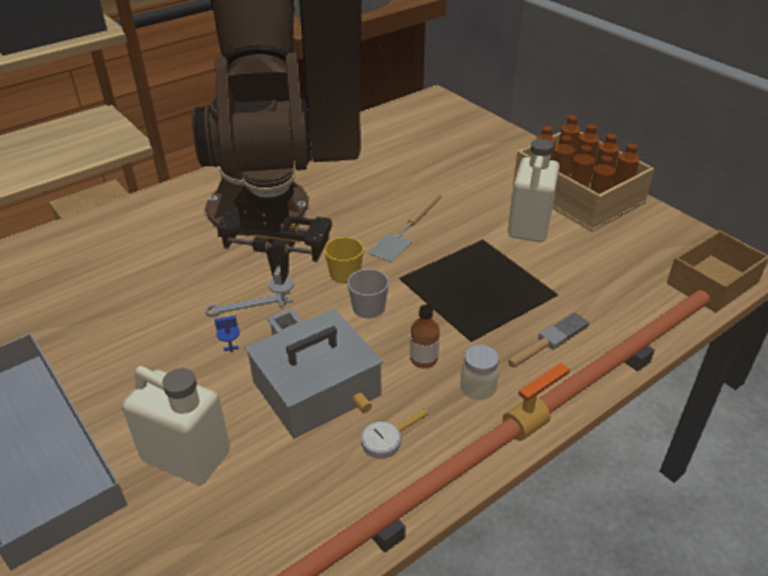

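The pin is out and hanging straight, and the barrel with its slot shows at (375,275). The cup stands untouched. Next I'll measure the cup's rim in the first top picture and re-check it in the current views.

```bash
python3 - <<'E'
from h import *
im=cv2.imread("pics/top0.png");
z=im[285:355,360:435]
g=cv2.cvtColor(z,cv2.COLOR_BGR2GRAY)
cv2.imwrite("pics/zc.png",cv2.resize(z,None,fx=8,fy=8,interpolation=cv2.INTER_CUBIC))
h=cv2.HoughCircles(cv2.GaussianBlur(g,(3,3),0),cv2.HOUGH_GRADIENT,1,50,param1=80,param2=12,minRadius=17,maxRadius=25)
print(h)
c=h[0,0];p=((c[0]+360+.5)/1.5-.5,(c[1]+285+.5)/1.5-.5)
print(ray("top",p,70), c[2]/1.5*1290/442)
im=snap("top","t6.png")
for r in env.place_of("cup_rim","top"): print(r["conf"],np.round(ray("top",r["pixel"],70),1))
E
```

```text
[[[35.5 33.5 20.1]]]
[470.29934258  -6.46473173  70.        ] 39.108597
0.87 [464.5 -11.9  70. ]
0.66 [355.6  21.8  70. ]
0.26 [ 592.9 -224.5   70. ]
```

View pics/zc.png

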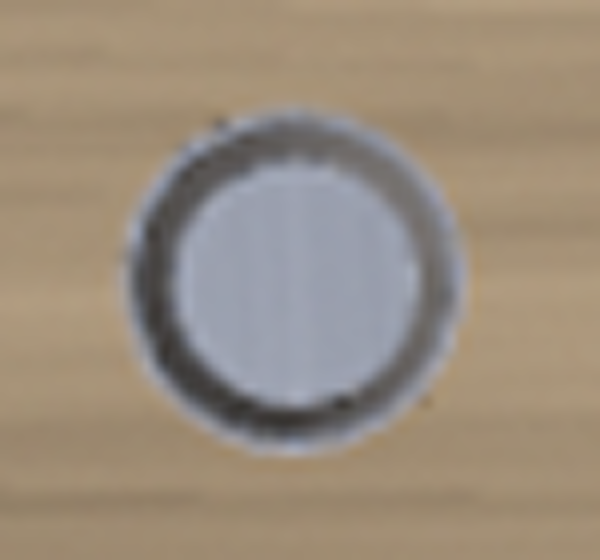

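View pics/t6.png

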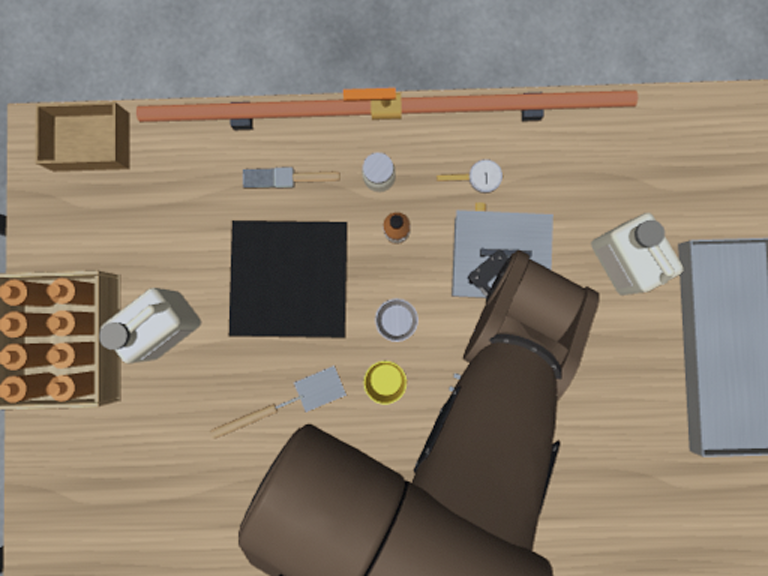

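Emit:
drive_tool --commands '[{"dx": -2,"dy": 20,"dz": 0,"yaw": 0},{"dx": -3,"dy": 30,"dz": 0,"yaw": 0},{"dx": -3,"dy": 30,"dz": 0,"yaw": 0},{"dx": -3,"dy": 30,"dz": 0,"yaw": 0},{"dx": -3,"dy": 30,"dz": 0,"yaw": 0}]'

```text
t: 10.25
eef_pos: [470.3, -67.0, 188.5]
tcp_rot: [-3.141, -0.001, 2.244]
ft_force: [1.0, -0.0, -1.1]
opening: 0.095
```

Emit:
drive_tool --commands '[{"dx": -3,"dy": 30,"dz": 0,"yaw": 0},{"dx": -2.5,"dy": 27.3,"dz": 0,"yaw": 0},{"dx": 0,"dy": 0,"dz": 0,"yaw": 0},{"dx": 0,"dy": 0,"dz": 0,"yaw": 0}]'

```text
t: 10.58
eef_pos: [465.1, -10.0, 188.8]
tcp_rot: [-3.141, -0.0, 2.247]
ft_force: [0.2, -1.0, -1.4]
opening: 0.089
```

```bash
python3 - <<'E'
from h import *
s=env.state();print(s["eef_pos"],s["ft_force"],s["opening"],s["tcp_rot"])
c=cal("wrist");snap("wrist","w7.png");snap("scene","s7.png")
for r in env.place_of("cup_rim","wrist"): print(r["conf"],np.round(ray("wrist",r["pixel"],70,c),1))
for r in env.place_of("pin_grip","scene"): print(r["conf"],np.round(ray("scene",r["pixel"],205),1))
E
```

```text
[465.12256444  -9.95906498 188.79649235] [ 0.16680707 -1.02489714 -1.42133786] 0.0891347333784704 [-3.14120261e+00 -4.18679644e-04  2.24702709e+00]
0.78 [469.3  -9.1  70. ]
0.78 [350.7  18.   70. ]
0.75 [464.2 -21.1 205. ]
0.66 [ 529.5 -344.1  205. ]
```

View pics/w7.png

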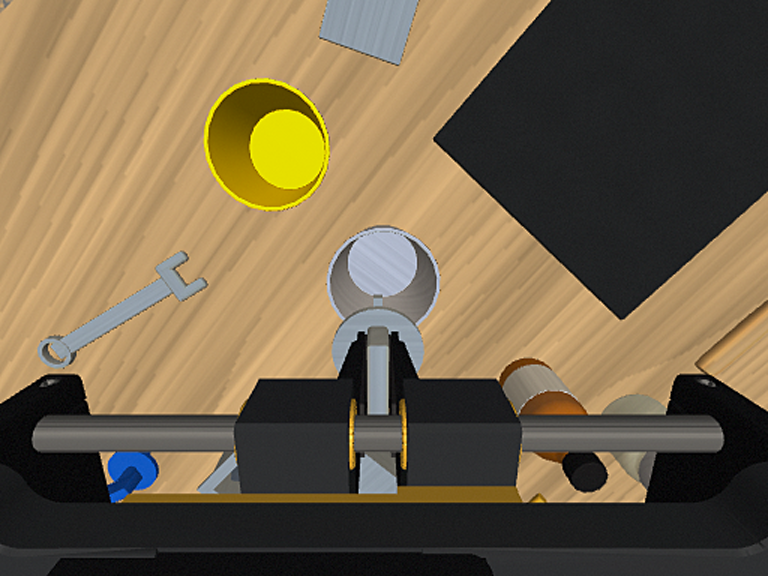

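View pics/s7.png

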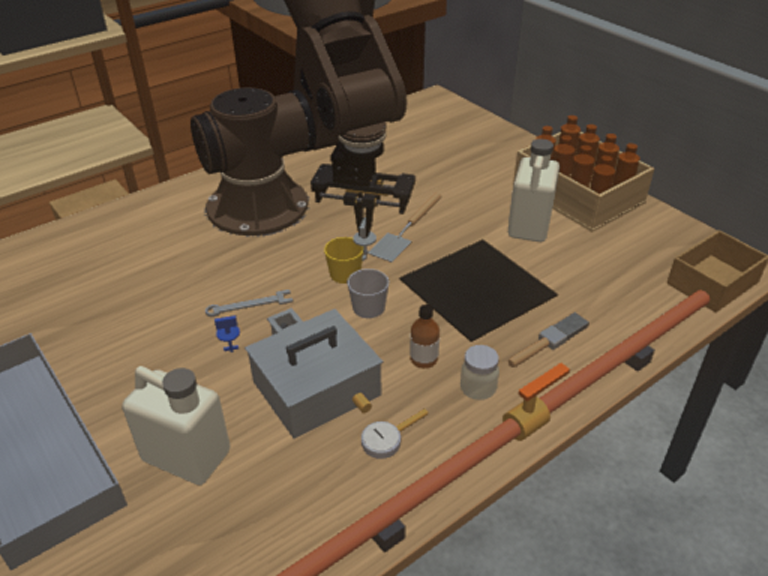

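Emit:
drive_tool --commands '[{"dx": 2,"dy": 0,"dz": -15,"yaw": 0},{"dx": 0,"dy": 0,"dz": -15,"yaw": 0},{"dx": 0,"dy": 0,"dz": -15,"yaw": 0},{"dx": 0,"dy": 0,"dz": 0,"yaw": 0},{"dx": 0,"dy": 0,"dz": 0,"yaw": 0}]'

```text
t: 11.2
eef_pos: [467.2, -11.6, 143.9]
tcp_rot: [-3.141, -0.001, 2.243]
ft_force: [-0.5, 0.0, -0.7]
opening: 0.093
```

```bash
python3 - <<'E'
from h import *
s=env.state();print(s["eef_pos"],s["ft_force"],s["opening"],s["tcp_rot"])
c=cal("wrist");snap("wrist","w8.png")
p=s["eef_pos"].copy();
for z in(70,):
    q=[proj("wrist",[p[0]+39*np.cos(a)*r,p[1]+39*r*np.sin(a),z],c) for a in np.arange(0,6.28,.2) for r in (1,42/39)]
im=cv2.imread("pics/w8.png")
for u in q: cv2.circle(im,(int(u[0]*1.5),int(u[1]*1.5)),2,(0,0,255),-1)
cv2.imwrite("pics/w8.png",im)
E
```

```text
[467.24728628 -11.61694236 143.88378182] [-0.52637179  0.0212304  -0.67117218] 0.09302185252069917 [-3.14064006e+00 -1.08087759e-03  2.24328074e+00]
```

View pics/w8.png

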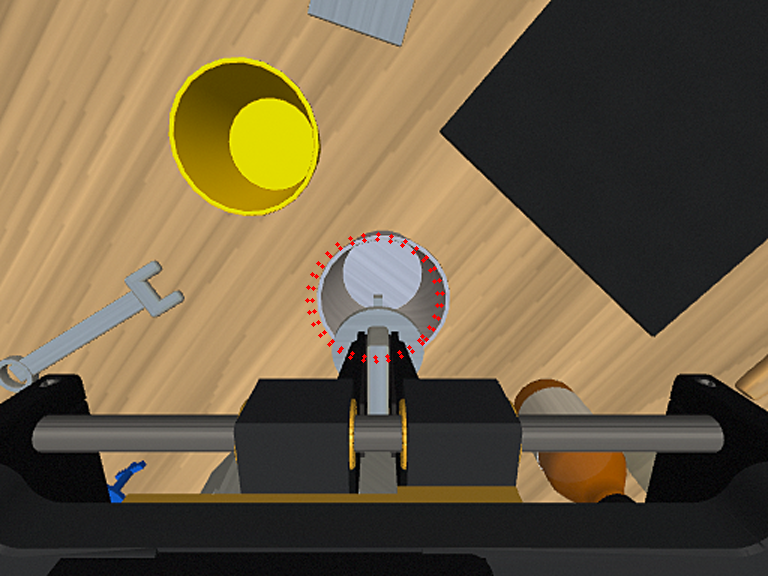

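Emit:
drive_tool --commands '[{"dx": 2,"dy": 3,"dz": -5,"yaw": 0},{"dx": 0,"dy": 0,"dz": -15,"yaw": 0},{"dx": 0,"dy": 0,"dz": -15,"yaw": 0},{"dx": 0,"dy": 0,"dz": -15,"yaw": 0},{"dx": 0,"dy": 0,"dz": 0,"yaw": 0}]'

```text
t: 11.67
eef_pos: [468.8, -7.8, 92.7]
tcp_rot: [-3.14, -0.002, 2.244]
ft_force: [-0.2, -0.3, -1.3]
opening: 0.093
```

Emit:
drive_tool --commands '[{"dx": 0,"dy": 0,"dz": -10,"yaw": 0},{"dx": 0,"dy": 0,"dz": -8,"yaw": 0},{"dx": 0,"dy": 0,"dz": -5,"yaw": 0},{"dx": 0,"dy": 0,"dz": 0,"yaw": 0},{"dx": 0,"dy": 0,"dz": 0,"yaw": 0}]'

```text
t: 12.08
eef_pos: [469.5, -7.9, 71.4]
tcp_rot: [3.142, -0.0, 2.244]
ft_force: [1.3, 0.5, -1.7]
opening: 0.089
```

```bash
python3 - <<'E'
from h import *
s=env.state();print(s["eef_pos"],s["ft_force"],s["moment"],s["opening"],s["tcp_rot"])
snap("wrist","w9.png")
E
```

```text
[469.45026126  -7.92122556  71.38075907] [ 1.28924992  0.45141036 -1.67698517] [ 0.01210448 -0.12754662  0.03182752] 0.08923991430036483 [ 3.14154459e+00 -4.17443303e-05  2.24449313e+00]
```

View pics/w9.png

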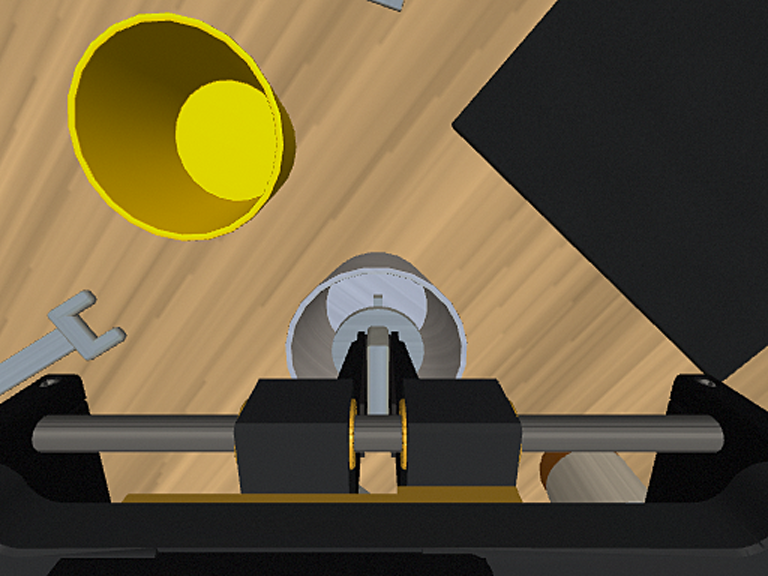

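Emit:
drive_tool --commands '[{"dx": 0,"dy": 0,"dz": -3,"yaw": 0},{"dx": 0,"dy": 0,"dz": -2,"yaw": 0},{"dx": 0,"dy": 0,"dz": 0,"yaw": 0},{"dx": 0,"dy": 0,"dz": 0,"yaw": 0}]'

```text
t: 12.47
eef_pos: [469.3, -7.9, 66.1]
tcp_rot: [-3.142, -0.0, 2.244]
ft_force: [0.0, -0.3, -0.6]
opening: 0.09
```

Emit:
drive_tool --commands '[{"dx": 0,"dy": 0,"dz": -1.5,"yaw": 0},{"dx": 0,"dy": 0,"dz": 0,"yaw": 0},{"dx": 0,"dy": 0,"dz": 0,"yaw": 0}]'

```text
t: 12.72
eef_pos: [469.3, -7.9, 64.6]
tcp_rot: [3.142, -0.0, 2.244]
ft_force: [-0.0, 0.9, -1.0]
opening: 0.091
```

Emit:
drive_tool --commands '[{"dx": 0,"dy": 0,"dz": 0,"yaw": 0},{"dx": 0,"dy": 0,"dz": 0,"yaw": 0},{"dx": 0,"dy": 0,"dz": 0,"yaw": 0},{"dx": 0,"dy": 0,"dz": 0,"yaw": 0},{"dx": 0,"dy": 0,"dz": 0,"yaw": 0}]' --grip 0.25

```text
t: 13.13
eef_pos: [469.4, -8.0, 64.7]
tcp_rot: [3.141, 0.0, 2.244]
ft_force: [-0.2, -0.3, -0.3]
opening: 0.248
```

```bash
python3 - <<'E'
from h import *
s=env.state();print(s["eef_pos"],s["ft_force"],s["opening"],s["tcp_rot"])
snap("wrist","w10.png")
E
```

```text
[469.38989425  -7.95001481  64.71322132] [-0.19052422 -0.31261027 -0.34493697] 0.24771089039970337 [3.14141806e+00 1.03337477e-04 2.24446094e+00]
```

View pics/w10.png

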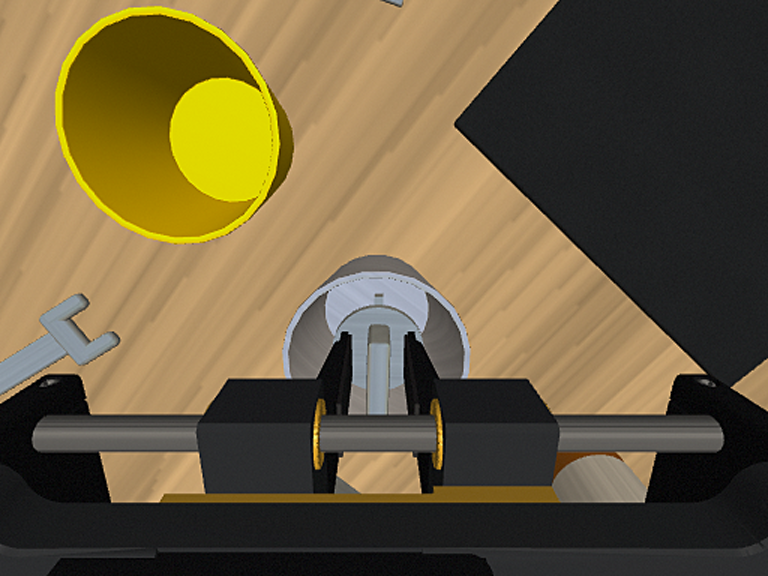

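The pin stands freely in the upright cup, so I'll lift away and go to the lid handle.

Emit:
drive_tool --commands '[{"dx": 0,"dy": 0,"dz": 8,"yaw": 0},{"dx": 0,"dy": 0,"dz": 15,"yaw": 0},{"dx": 0,"dy": 0,"dz": 25,"yaw": 0},{"dx": 0,"dy": 0,"dz": 30,"yaw": 0},{"dx": 0,"dy": 0,"dz": 30,"yaw": 0}]'

```text
t: 13.6
eef_pos: [468.9, -7.9, 174.3]
tcp_rot: [-3.141, -0.001, 2.244]
ft_force: [0.2, -0.0, -0.1]
opening: 0.249
```

Emit:
drive_tool --commands '[{"dx": 5,"dy": -10,"dz": 25,"yaw": -3},{"dx": 15,"dy": -25,"dz": 15,"yaw": -5},{"dx": 15,"dy": -25,"dz": 0,"yaw": -5},{"dx": 15,"dy": -25,"dz": 0,"yaw": -5},{"dx": 15,"dy": -25,"dz": 0,"yaw": -5}]' --grip 0.5

```text
t: 14.02
eef_pos: [534.8, -119.1, 213.9]
tcp_rot: [3.14, 0.001, 1.839]
ft_force: [-0.0, -0.2, -0.1]
opening: 0.492
```

Emit:
drive_tool --commands '[{"dx": 15,"dy": -25,"dz": 0,"yaw": -5},{"dx": 15,"dy": -25,"dz": 0,"yaw": -5},{"dx": 15,"dy": -25,"dz": 0,"yaw": -5},{"dx": 10,"dy": -23,"dz": 0,"yaw": -5},{"dx": 0,"dy": 0,"dz": 0,"yaw": 0}]'

```text
t: 14.43
eef_pos: [590.5, -219.5, 212.7]
tcp_rot: [3.141, 0.001, 1.487]
ft_force: [-0.4, 0.2, -0.4]
opening: 0.498
```

Emit:
drive_tool --commands '[{"dx": 0,"dy": 0,"dz": 0,"yaw": 0},{"dx": 0,"dy": 0,"dz": 0,"yaw": 0}]'

```text
t: 14.6
eef_pos: [588.8, -215.3, 212.8]
tcp_rot: [-3.141, -0.0, 1.495]
ft_force: [0.1, 0.5, 0.6]
opening: 0.497
```

```bash
python3 - <<'E'
from h import *
s=env.state();print(s["eef_pos"],s["ft_force"],s["opening"],s["tcp_rot"])
c=cal("wrist");np.save("c11.npy",np.c_[c[0],c[1],c[2]]);snap("wrist","w11.png");snap("scene","s11.png")
for r in env.place_of("lid_grip","wrist"): print(r["conf"],np.round(ray("wrist",r["pixel"],123,c),1))
E
```

```text
[ 588.7886503  -215.31297526  212.80382377] [0.14568012 0.52423463 0.63681454] 0.4974516159596895 [-3.14103744e+00 -4.11526831e-04  1.49535581e+00]
0.86 [ 591.7 -214.7  123. ]
```

View pics/w11.png

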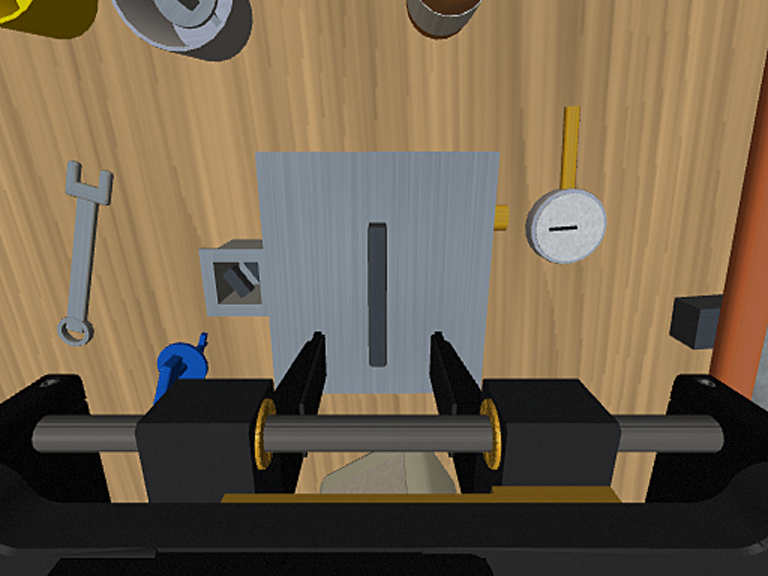

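View pics/s11.png

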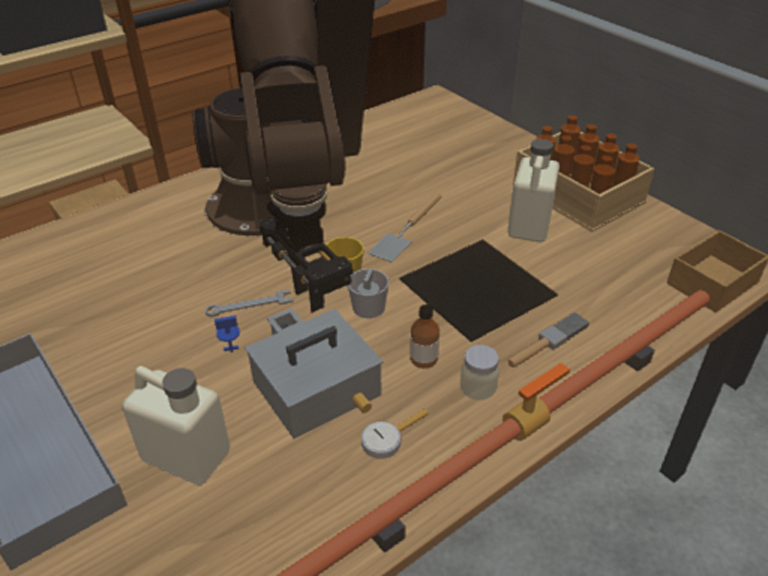

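Emit:
drive_tool --commands '[{"dx": 1,"dy": -0.5,"dz": -20,"yaw": 0},{"dx": 0,"dy": 0,"dz": -30,"yaw": 0},{"dx": 0,"dy": 0,"dz": -25,"yaw": 0},{"dx": 0,"dy": 0,"dz": -13,"yaw": 0},{"dx": 0,"dy": 0,"dz": 0,"yaw": 0}]'

```text
t: 15.17
eef_pos: [589.0, -215.1, 122.1]
tcp_rot: [-3.137, -0.002, 1.495]
ft_force: [-0.3, 0.1, -0.9]
opening: 0.5
```

Emit:
drive_tool --commands '[{"dx": 0,"dy": 0,"dz": 0,"yaw": 0},{"dx": 0,"dy": 0,"dz": -10,"yaw": 0},{"dx": 0,"dy": 0,"dz": -10,"yaw": 0},{"dx": 0,"dy": 0,"dz": 0,"yaw": 0},{"dx": 0,"dy": 0,"dz": 0,"yaw": 0}]'

```text
t: 15.58
eef_pos: [590.2, -216.3, 104.4]
tcp_rot: [-3.141, -0.0, 1.494]
ft_force: [-1.5, 0.4, -0.6]
opening: 0.501
```

Emit:
drive_tool --commands '[{"dx": 0,"dy": 0,"dz": 0,"yaw": 0},{"dx": 0,"dy": 0,"dz": 0,"yaw": 0},{"dx": 0,"dy": 0,"dz": 0,"yaw": 0},{"dx": 0,"dy": 0,"dz": 0,"yaw": 0},{"dx": 0,"dy": 0,"dz": 0,"yaw": 0}]' --grip 0.0

```text
t: 16.0
eef_pos: [590.4, -216.5, 104.9]
tcp_rot: [3.141, 0.0, 1.494]
ft_force: [0.3, 0.3, 0.2]
opening: 0.203
```

Emit:
drive_tool --commands '[{"dx": 0,"dy": 0,"dz": 0,"yaw": 0},{"dx": 0,"dy": 0,"dz": 0,"yaw": 0},{"dx": 0,"dy": 0,"dz": 0,"yaw": 0},{"dx": 0,"dy": 0,"dz": 0,"yaw": 0},{"dx": 0,"dy": 0,"dz": 0,"yaw": 0}]'

```text
t: 16.42
eef_pos: [590.1, -216.4, 104.7]
tcp_rot: [-3.141, -0.0, 1.494]
ft_force: [-3.4, 0.2, 3.3]
opening: 0.125
```

```bash
python3 - <<'E'
from h import *
s=env.state();print(s["joints"],s["eef_pos"],s["ft_force"],s["moment"],s["opening"],s["tcp_rot"])
print(np.linalg.norm([590,-216]))
im=cv2.imread("pics/top0.png")
m=(im.sum(2)<110).astype(np.uint8)[200:350,220:360]
m=cv2.morphologyEx(m,cv2.MORPH_OPEN,np.ones((5,5)))
ys,xs=np.nonzero(m);r=cv2.minAreaRect(np.c_[xs,ys].astype(np.float32));b=cv2.boxPoints(r)
for p in list(b)+[r[0]]: print(np.round(ray("top",((p[0]+220.5)/1.5-.5,(p[1]+200.5)/1.5-.5),6),1))
print(r)
E
```

```text
[-4.56489280e-01  6.17124669e-01  1.65689977e+00 -1.31637535e-04
  8.67932117e-01 -3.79595683e-01] [ 590.1295409  -216.41595742  104.73452978] [-3.43755169  0.15302693  3.30466113] [0.06109017 0.51495416 0.0480474 ] 0.1247870230567516 [-3.14121745e+00 -4.15828639e-05  1.49398783e+00]
628.2961085348213
[446.8 333.8   6. ]
[681.1 328.4   6. ]
[671.5  92.    6. ]
[437.9  99.9   6. ]
[558.7 213.4   6. ]
((67.55569458007812, 78.54444885253906), (114.44105529785156, 113.79110717773438), 0.716159999370575)
```

Emit:
drive_tool --commands '[{"dx": 0,"dy": 0,"dz": 2,"yaw": 0},{"dx": 0,"dy": 0,"dz": 4,"yaw": 0},{"dx": 0,"dy": 0,"dz": 6,"yaw": 0},{"dx": 0,"dy": 0,"dz": 8,"yaw": 0},{"dx": 0,"dy": 0,"dz": 0,"yaw": 0}]'

```text
t: 16.83
eef_pos: [591.1, -216.7, 126.5]
tcp_rot: [3.139, 0.001, 1.494]
ft_force: [0.6, -0.3, -4.0]
opening: 0.126
```

Emit:
drive_tool --commands '[{"dx": 0,"dy": 0,"dz": 10,"yaw": 0},{"dx": 0,"dy": 0,"dz": 12,"yaw": 0},{"dx": 0,"dy": 0,"dz": 12,"yaw": 0},{"dx": 0,"dy": 0,"dz": 12,"yaw": 0},{"dx": 0,"dy": 0,"dz": 0,"yaw": 0}]'

```text
t: 17.25
eef_pos: [591.4, -216.9, 174.1]
tcp_rot: [3.137, 0.002, 1.494]
ft_force: [-0.0, -0.3, -2.5]
opening: 0.121
```

```bash
python3 - <<'E'
from h import *
s=env.state();print(s["eef_pos"],s["ft_force"],s["moment"],s["opening"],s["tcp_rot"])
snap("wrist","w12.png");snap("scene","s12.png")
E
```

```text
[ 591.39924442 -216.8912469   174.06261602] [-0.00682889 -0.30344322 -2.51279526] [-0.06797008 -0.11563036 -0.00139667] 0.12107747339107659 [3.13717343e+00 1.73137164e-03 1.49402500e+00]
```

View pics/w12.png

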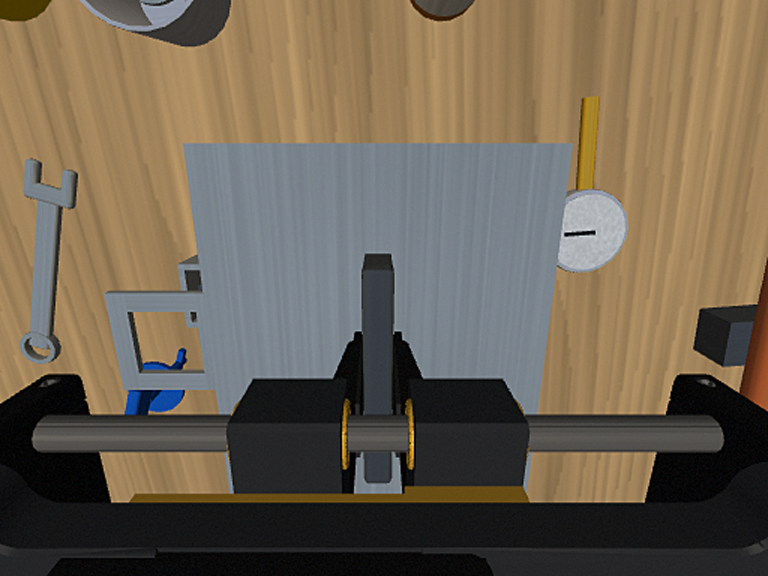

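View pics/s12.png

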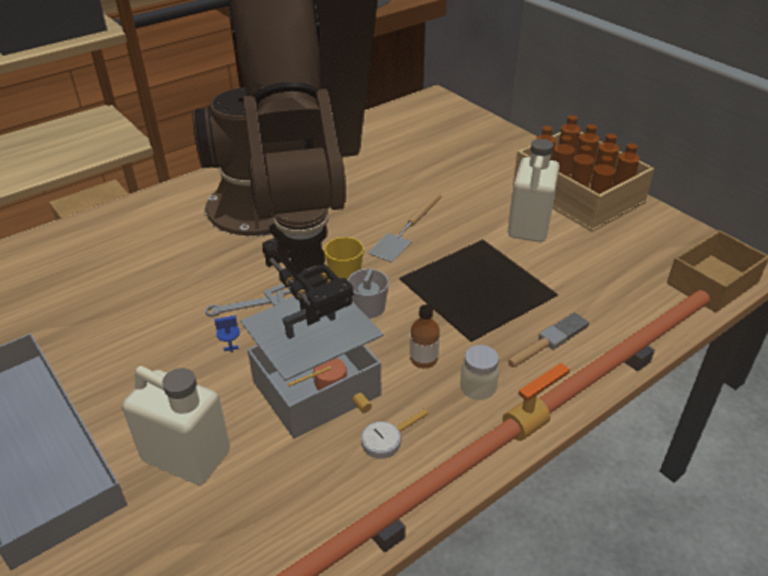

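The lid is off and level (pictured edges parallel). I'll raise it more and carry it over the bottle to the mat.

Emit:
drive_tool --commands '[{"dx": 0,"dy": 0,"dz": 14,"yaw": 0},{"dx": 0,"dy": 0,"dz": 14,"yaw": 0},{"dx": 0,"dy": 8,"dz": 12,"yaw": 0},{"dx": -1,"dy": 16,"dz": 0,"yaw": 0},{"dx": -2,"dy": 24,"dz": 0,"yaw": 0}]'

```text
t: 17.77
eef_pos: [587.3, -168.1, 210.5]
tcp_rot: [3.141, 0.0, 1.492]
ft_force: [-0.3, 1.0, -3.3]
opening: 0.123
```

Emit:
drive_tool --commands '[{"dx": -2,"dy": 28,"dz": 0,"yaw": 0},{"dx": -2,"dy": 28,"dz": 0,"yaw": 0},{"dx": -2,"dy": 28,"dz": 0,"yaw": 0},{"dx": -2,"dy": 28,"dz": 0,"yaw": 0},{"dx": -2,"dy": 28,"dz": 0,"yaw": 0}]'

```text
t: 18.18
eef_pos: [576.2, -25.8, 209.9]
tcp_rot: [-3.141, -0.0, 1.494]
ft_force: [0.3, -0.4, -2.9]
opening: 0.122
```

Emit:
drive_tool --commands '[{"dx": -2,"dy": 28,"dz": 0,"yaw": 0},{"dx": -2,"dy": 28,"dz": 0,"yaw": 0},{"dx": -2,"dy": 28,"dz": 0,"yaw": 0},{"dx": -2,"dy": 28,"dz": 0,"yaw": 0},{"dx": -2,"dy": 28,"dz": 0,"yaw": 0}]'

```text
t: 18.6
eef_pos: [565.9, 114.1, 209.9]
tcp_rot: [-3.14, -0.0, 1.495]
ft_force: [0.8, 1.1, -4.3]
opening: 0.126
```

Emit:
drive_tool --commands '[{"dx": -2,"dy": 28,"dz": 0,"yaw": 0},{"dx": -2,"dy": 24,"dz": 0,"yaw": 0},{"dx": 0,"dy": 16,"dz": 0,"yaw": 0},{"dx": 0,"dy": 0,"dz": 0,"yaw": 0},{"dx": 0,"dy": 0,"dz": 0,"yaw": 0}]'

```text
t: 19.02
eef_pos: [562.2, 181.0, 209.9]
tcp_rot: [-3.14, 0.0, 1.496]
ft_force: [-0.4, 0.4, -3.4]
opening: 0.123
```

```bash
python3 - <<'E'
from h import *
s=env.state();print(s["joints"],s["eef_pos"],s["ft_force"],s["opening"],s["tcp_rot"])
c=cal("wrist");snap("wrist","w13.png");snap("scene","s13.png");snap("top","t13.png")
E
```

```text
[ 1.99714522e-01  4.47125417e-01  1.65091900e+00 -3.19293878e-05
  1.04469495e+00  2.74210344e-01] [562.16603343 181.0184083  209.90369872] [-0.40787787  0.37610476 -3.37710601] 0.12270992054339225 [-3.14049625e+00  3.37077582e-04  1.49631674e+00]
```

View pics/t13.png

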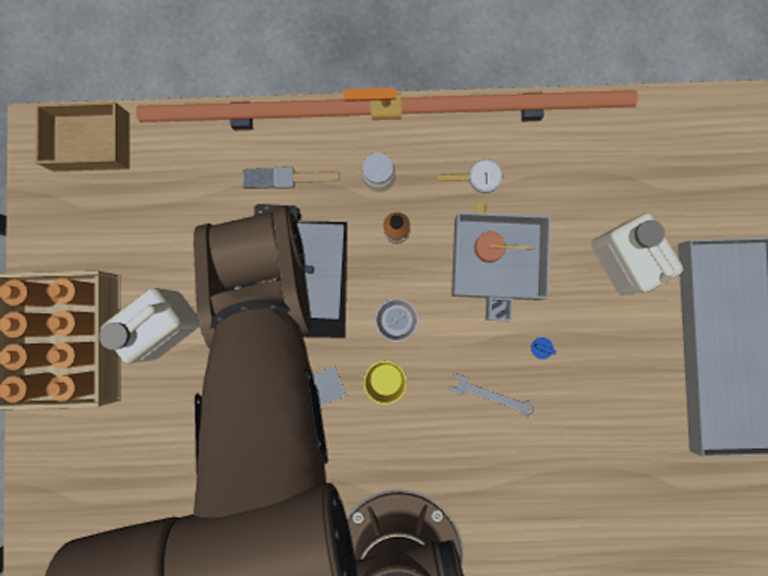

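View pics/s13.png

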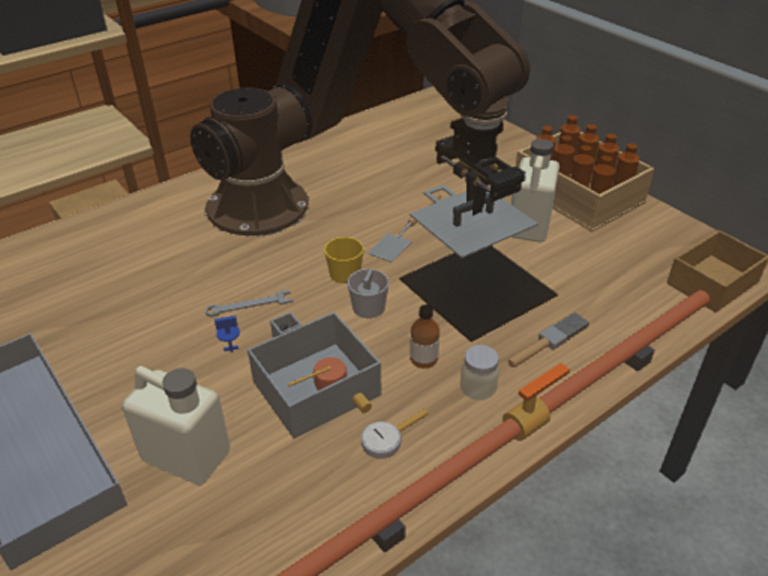

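View pics/w13.png

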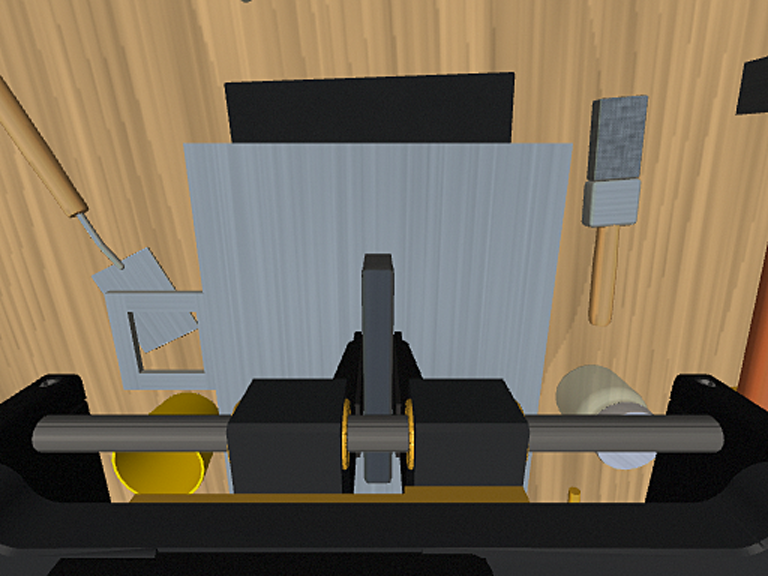

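```bash
python3 - <<'E'
from h import *
c=cal("wrist")
f=lambda p,z:ray("wrist",(np.array(p)+.5)/1.5-.5,z,c)
a=f((225,84),6);b=f((514,73),6);m=(a+b)/2;d=(b-a)/np.linalg.norm(b-a);n=np.array([-d[1],d[0],0])
print(a,b,np.linalg.norm(a-b),m-120*n,m+120*n)
E
```

```text
[450.1904136  333.34513027   6.        ] [687.23011816 323.41985792   6.        ] 237.24740793600046 [563.6900522  208.48755069   6.        ] [573.73047956 448.2774375    6.        ]
```

Emit:
drive_tool --commands '[{"dx": 0,"dy": 12,"dz": -5,"yaw": 0},{"dx": 0,"dy": 12,"dz": -12,"yaw": 0},{"dx": 0,"dy": 0,"dz": -18,"yaw": 0},{"dx": 0,"dy": 0,"dz": -18,"yaw": 0},{"dx": 0,"dy": 0,"dz": -18,"yaw": 0}]'

```text
t: 19.58
eef_pos: [563.0, 204.3, 137.9]
tcp_rot: [-3.141, 0.0, 1.494]
ft_force: [-0.2, -0.8, -4.0]
opening: 0.124
```

Emit:
drive_tool --commands '[{"dx": 0,"dy": 0,"dz": -18,"yaw": 0},{"dx": 0,"dy": 0,"dz": -18,"yaw": 0},{"dx": 0,"dy": 0,"dz": -14,"yaw": 0},{"dx": 0,"dy": 0,"dz": -8,"yaw": 0},{"dx": 0,"dy": 0,"dz": 0,"yaw": 0}]'

```text
t: 20.0
eef_pos: [562.4, 203.7, 79.3]
tcp_rot: [-3.138, 0.001, 1.494]
ft_force: [-0.1, -0.8, -3.2]
opening: 0.124
```

```bash
python3 - <<'E'
from h import *
s=env.state();print(s["eef_pos"],s["ft_force"],s["opening"],s["tcp_rot"])
snap("scene","s14.png")
E
```

```text
[562.37844512 203.73262508  79.31392975] [-0.11549124 -0.83439978 -3.15041108] 0.12361672606142507 [-3.13838515e+00  9.95193351e-04  1.49385360e+00]
```

View pics/s14.png

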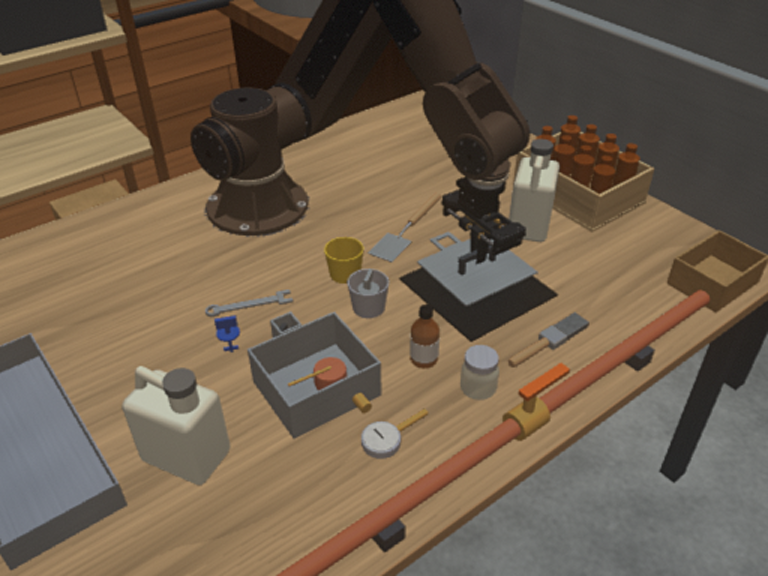

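Emit:
drive_tool --commands '[{"dx": 0,"dy": 0,"dz": -10,"yaw": 0},{"dx": 0,"dy": 0,"dz": -10,"yaw": 0},{"dx": 0,"dy": 0,"dz": -8,"yaw": 0},{"dx": 0,"dy": 0,"dz": -5,"yaw": 0},{"dx": 0,"dy": 0,"dz": -4,"yaw": 0}]'

```text
t: 20.47
eef_pos: [563.2, 203.5, 43.9]
tcp_rot: [-3.141, 0.0, 1.494]
ft_force: [1.0, -0.2, -3.3]
opening: 0.122
```

Emit:
drive_tool --commands '[{"dx": 0,"dy": 0,"dz": 0,"yaw": 0},{"dx": 0,"dy": 0,"dz": 0,"yaw": 0},{"dx": 0,"dy": 0,"dz": 0,"yaw": 0},{"dx": 0,"dy": 0,"dz": 0,"yaw": 0}]'

```text
t: 20.8
eef_pos: [563.6, 203.6, 45.0]
tcp_rot: [3.141, -0.0, 1.494]
ft_force: [0.4, 0.3, -4.0]
opening: 0.124
```

```bash
python3 - <<'E'
from h import *
s=env.state();print(s["eef_pos"],s["ft_force"],s["opening"],s["tcp_rot"])
E
```

```text
[563.57712055 203.61943957  45.04496979] [ 0.42183295  0.28646343 -4.01140974] 0.12426656543736969 [ 3.14084063e+00 -1.97511906e-04  1.49399435e+00]
```

Emit:
drive_tool --commands '[{"dx": 0,"dy": 0,"dz": -4,"yaw": 0},{"dx": 0,"dy": 0,"dz": -4,"yaw": 0},{"dx": 0,"dy": 0,"dz": 0,"yaw": 0},{"dx": 0,"dy": 0,"dz": 0,"yaw": 0}]'

```text
t: 21.13
eef_pos: [563.2, 203.5, 36.3]
tcp_rot: [-3.141, 0.0, 1.494]
ft_force: [0.1, 0.5, -3.2]
opening: 0.125
```

Emit:
drive_tool --commands '[{"dx": 0,"dy": 0,"dz": -1.5,"yaw": 0},{"dx": 0,"dy": 0,"dz": 0,"yaw": 0},{"dx": 0,"dy": 0,"dz": 0,"yaw": 0}]'

```text
t: 21.38
eef_pos: [563.4, 203.6, 35.1]
tcp_rot: [3.142, 0.0, 1.494]
ft_force: [0.1, -0.9, -4.4]
opening: 0.126
```

Emit:
drive_tool --commands '[{"dx": 0,"dy": 0,"dz": -1.5,"yaw": 0},{"dx": 0,"dy": 0,"dz": 0,"yaw": 0},{"dx": 0,"dy": 0,"dz": 0,"yaw": 0}]'

```text
t: 21.63
eef_pos: [563.5, 203.6, 33.8]
tcp_rot: [3.141, -0.0, 1.494]
ft_force: [0.4, 0.6, -1.9]
opening: 0.125
```

```bash
python3 - <<'E'
from h import *
s=env.state();print(s["eef_pos"],s["ft_force"],s["opening"],s["tcp_rot"])
E
```

```text
[563.51439348 203.61489945  33.75180424] [ 0.43542794  0.63566718 -1.85735713] 0.12536423131475644 [ 3.14110331e+00 -1.38478544e-04  1.49396157e+00]
```

Emit:
drive_tool --commands '[{"dx": 0,"dy": 0,"dz": -0.7,"yaw": 0},{"dx": 0,"dy": 0,"dz": 0,"yaw": 0},{"dx": 0,"dy": 0,"dz": 0,"yaw": 0}]'

```text
t: 21.88
eef_pos: [563.5, 203.6, 33.7]
tcp_rot: [3.141, -0.0, 1.494]
ft_force: [-1.9, 0.4, 5.2]
opening: 0.122
```

Emit:
drive_tool --commands '[{"dx": 0,"dy": 0,"dz": 0,"yaw": 0},{"dx": 0,"dy": 0,"dz": 0,"yaw": 0},{"dx": 0,"dy": 0,"dz": 0,"yaw": 0},{"dx": 0,"dy": 0,"dz": 0,"yaw": 0},{"dx": 0,"dy": 0,"dz": 0,"yaw": 0}]' --grip 0.45

```text
t: 22.3
eef_pos: [563.4, 203.6, 32.9]
tcp_rot: [3.142, 0.0, 1.494]
ft_force: [0.2, -0.4, 0.7]
opening: 0.406
```

Emit:
drive_tool --commands '[{"dx": 0,"dy": 0,"dz": 8,"yaw": 0},{"dx": 0,"dy": 0,"dz": 15,"yaw": 0},{"dx": 0,"dy": 0,"dz": 25,"yaw": 0},{"dx": 0,"dy": 0,"dz": 30,"yaw": 0},{"dx": 0,"dy": 0,"dz": 30,"yaw": 0}]'

```text
t: 22.72
eef_pos: [563.0, 203.5, 142.4]
tcp_rot: [-3.141, 0.0, 1.494]
ft_force: [0.6, 0.5, -0.2]
opening: 0.447
```

Emit:
drive_tool --commands '[{"dx": 0,"dy": 0,"dz": 30,"yaw": 0},{"dx": 0,"dy": 0,"dz": 30,"yaw": 0},{"dx": 0,"dy": 0,"dz": 30,"yaw": 0},{"dx": 0,"dy": 0,"dz": 0,"yaw": 0},{"dx": 0,"dy": 0,"dz": 0,"yaw": 0}]'

```text
t: 23.13
eef_pos: [563.7, 203.7, 233.0]
tcp_rot: [3.138, -0.001, 1.494]
ft_force: [0.2, -0.3, -0.1]
opening: 0.448
```

```bash
python3 - <<'E'
from h import *
s=env.state();print(s["eef_pos"],s["ft_force"],s["opening"],s["tcp_rot"])
c=cal("wrist");snap("wrist","w15.png");snap("scene","s15.png")
for q,z in(("lid_grip",52),):
  for r in env.place_of(q,"wrist"): print(r["conf"],np.round(ray("wrist",r["pixel"],z,c),1))
E
```

```text
[563.66741934 203.6928003  233.00586606] [ 0.18395849 -0.30184241 -0.11158731] 0.4484744156935026 [ 3.13814407e+00 -1.10149764e-03  1.49403627e+00]
0.76 [570.8 202.2  52. ]
```

View pics/w15.png

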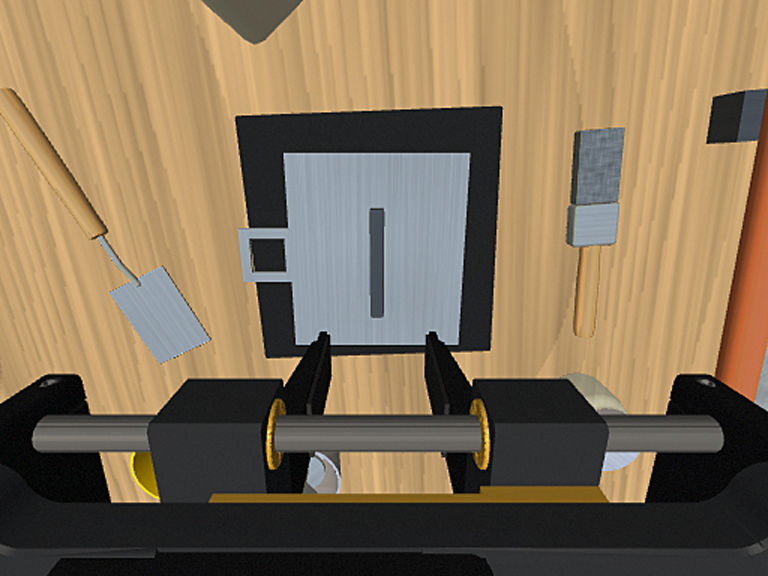

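View pics/s15.png

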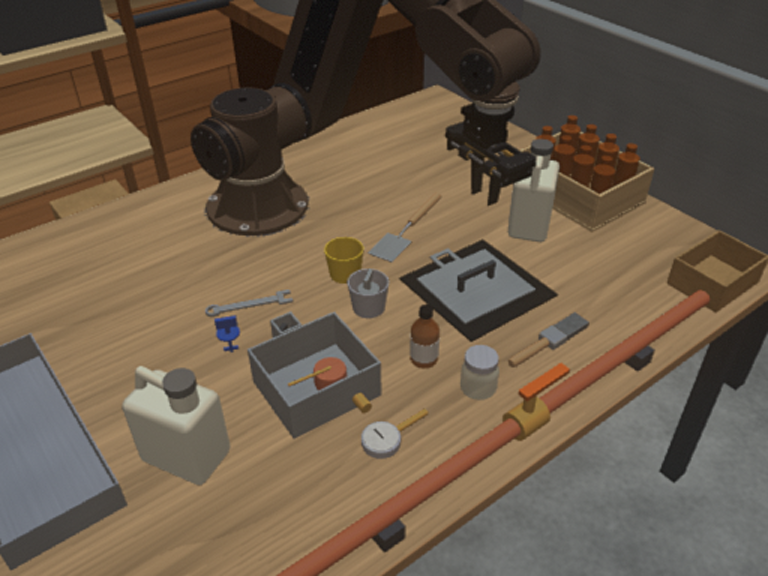

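The lid lies flat on the mat, its handle at (377,262) about 8 mm off the mat's centre. The pin leans in the upright cup at (368,283), and the robot touches nothing. I'll hand the job in.

```bash
python3 - <<'E'
from h import *
print(env.job_done(), env.state()["t"])
E
```

```text
the job is handed in; nothing more can be done
the job is handed in; nothing more can be done
```

The float box is open: the pin is in the metal cup, the lid lies on the mat, and I handed the job in at about 23 s of the 72 s allowed. The hand-in reports no verdict, so the results below come from my own checks.

- **Pin:** It was locked at the start angle and at about 26° left, where a light pull met 6–7 N. At about 43° left it came free. No reading while drawing it out passed about 8 N, against the 60 N limit. I let it go in the cup, and the last picture shows it leaning in the upright cup.
- **Lid:** I set it down with about 5 N of contact. In the last pictures it is right way up, with its handle about 8 mm from the mat's centre.
- **Everything else:** The pictures show no bystander moved. The gripper is clear, with its fingertips at 233 mm.

The position estimates disagreed in two places:

- **Cup:** The cameras placed it about 5 mm apart, and I corrected from the wrist view before lowering the pin.
- **Lid handle:** The final detector reading was about 7 mm off in x from the arm's release position. Both are well inside the 50 mm tolerance.

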